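Lid the dose boxes from the lid drawer

ROBOT

A 6-joint arm with a two-finger parallel gripper is mounted at the origin on the work surface. World frame = base frame: x ahead of the robot, y to its left, z up, the work surface at z = 0. Lengths are in m, angles in rad, forces in N, time in s.
With the tool pointing down it reaches from about 0.375 to 0.9 m from the base axis. Payload 3.1 kg.
Tool frame: the origin (TCP) lies at the very end of the fingers, on their centre line; the grasp point (between the pads) lies 19 mm behind it; z points along the fingers, y is the line along which they close (so a half turn about z gives the same grasp; the last joint's range is limited). The gripper opens to 85 mm and grips with 20 to 120 N. Pads are 22 mm wide; open, the fingers measure 114 mm over their backs; the gripper's body (76 mm by 85 mm) begins 54 mm behind the grasp point. The pads swing forward as they close: fully open they stand 13 mm farther back than shut.
Start: joints at [1.099, 0.527, 1.433, -0, 1.181, -0.178], TCP at [0.181, 0.598, 0.231] pointing down, gripper open.
Joint ranges: [-3.08, 3.08], [-0.75, 2.2], [0.22, 2.44], [-1.43, 4.57], [0, 2.65], [-2.85, 2.85]. Speed limits (rad/s): [2.79, 2.79, 3.14, 3.14, 3.14, 3.14].

INTERFACE

Orientations are given as a unit quaternion [x, y, z, w].
In Python, from station import telemetry, snapshot, ticket gives the robot as it stands.
- The arm moves only by the tool move_arm, never from a script. Its argument "commands" is text: rows parted by semicolons, each of 7 numbers parted by spaces: the shift along the tool's x, y, z in mm, then the turn, a rotation vector about the tool's x, y, z in degrees, then the opening, from -1 (shut) to 1 (fully open). A call has exactly 5 rows; each row is the pose to reach, as a shift and turn from the pose commanded when the call began, along the tool's axes at that moment; what a row does not reach only later rows make up. A row lasts 1/8 s, in which the tool goes at most 62.5 mm and 10.7 degrees, less where a joint would pass 70% of its speed; a pose out of reach is approached as far as the arm can. A call with a gripper value outside its range is refused whole. The fingers move at their own pace and stop on an object; "grip_force" is the grip in N (left out, the last holds). Time passes only in rows, so rows that repeat a pose let the fingers close, or fill a call up. It gives the time, the measured TCP pose, the force, the opening and the grip force at its end, in the units of the state.
- telemetry.sense(): the state, without advancing time (a new reading comes with each control period).
- snapshot(name): name is "side" or "top"; returns a dict with "image" (384x512x3 uint8, red, green, blue), "fx", "fy", "cx", "cy" (pixels), "k1" (the pictures are not rectified: a ray, as slopes to the right and down, at radius r is drawn at 1 + k1 r^2 times it, then the intrinsics apply), "pose" (4x4, takes a point from camera to world coordinates). Camera axes: x right, y down, z forward; pixel columns grow to the right and rows downward; lengths in m; the calibration is good to about 2 mm. A picture is of the moment at which its call begins. There is no depth.
- ticket.sign_off(): hands the job in; it is judged then, once.
The state is a dict: "t": time; "q": joint angles; "qd": joint speeds; "tau": joint torques, N m; "tcp_pos": TCP position; "tool_rot": TCP orientation; "force": force on the tool from outside, world axes, zero at the start; "ft_torque": the same for the moment, N m; "finger_gap": opening from 0.0 (shut) to 1.0 (fully open); "gripper_force": force on a finger pad.
Only numpy, scipy, OpenCV 4.12 (cv2) and the standard library are available. Lean on these libraries where they do the work, as an engineer would, in place of code of your own. Each camera call takes 0.05 s, during which the arm holds its last target. There are 200 camera calls.

TASK

Two or three open dose boxes are ready for delivery: stand every one of them upright on the white delivery board, pull the drawer of the low lid cabinet right out to its stop, and lay one lid squarely on top of each box, its edges flush with the box all round. When all are covered, push the drawer fully home, with any spare lid left in it, and do not disturb the other things on the table.

Things in the scene. Friction and masses are not known exactly. Their poses are not given: they have to be found in the camera images.
- box1: One of up to three identical open-topped dose boxes (absent in some runs), pale wood, 90 (its x) x 56 (its y) x 50 mm tall, walls 5 mm, filled with sachets to 12 mm below the rim, about 0.18 kg, loose. Origin at the centre of its underside, z up; the rim is at z = 50 mm. Stands on the table, in front of and to the left of the drawer, at the start; grip it across the 56 mm width
- box2: One of up to three identical open-topped dose boxes (absent in some runs), pale wood, 90 (its x) x 56 (its y) x 50 mm tall, walls 5 mm, filled with sachets to 12 mm below the rim, about 0.18 kg, loose. Origin at the centre of its underside, z up; the rim is at z = 50 mm. Stands on the table, in front of and to the left of the drawer, at the start; grip it across the 56 mm width
- box3: One of up to three identical open-topped dose boxes (absent in some runs), pale wood, 90 (its x) x 56 (its y) x 50 mm tall, walls 5 mm, filled with sachets to 12 mm below the rim, about 0.18 kg, loose. Origin at the centre of its underside, z up; the rim is at z = 50 mm. Stands on the table, in front of and to the left of the drawer, at the start; grip it across the 56 mm width
- lid1: One of three identical loose flat lids, pale wood plate 90 (its x) x 56 (its y) x 8 mm with a black bar handle on top, 44 mm long (along x) x 14 mm wide x 20 mm tall, centred; about 0.08 kg. Any lid suits any box; there is no lip, it simply rests on the rim. Origin at the centre of its underside, z up. At the start they lie side by side, 76 mm apart, in the closed drawer
- lid2: One of three identical loose flat lids, pale wood plate 90 (its x) x 56 (its y) x 8 mm with a black bar handle on top, 44 mm long (along x) x 14 mm wide x 20 mm tall, centred; about 0.08 kg. Any lid suits any box; there is no lip, it simply rests on the rim. Origin at the centre of its underside, z up. At the start they lie side by side, 76 mm apart, in the closed drawer
- lid3: One of three identical loose flat lids, pale wood plate 90 (its x) x 56 (its y) x 8 mm with a black bar handle on top, 44 mm long (along x) x 14 mm wide x 20 mm tall, centred; about 0.08 kg. Any lid suits any box; there is no lip, it simply rests on the rim. Origin at the centre of its underside, z up. At the start they lie side by side, 76 mm apart, in the closed drawer
- board: White delivery board, fixed to the table, 160 (its x) x 300 (its y) x 8 mm thick; origin at the centre of its underside, top at z = 8 mm, a blue line near each short end. Room for three boxes side by side along its y
- cabinet: Low dark red lid cabinet, fixed, 220 (its x) x 283 (its y) x 90 mm tall; origin at the centre of its underside. Its front faces along its own -x, towards the robot, and holds one drawer
- drawer (a joint): Drawer of the cabinet: 0 m = fully shut, 0.145 m = pulled right out to its stop; it slides along the cabinet's -x with light friction (1 N plus 4 N per m/s), no spring, and stays where left
- drawer_knob (a point): Grip point on the brass knob of the drawer, 35 mm in front of the drawer's face and 58 mm above the table (cabinet top 32 mm higher). The knob is round about an axis along the cabinet's x, 28 mm in diameter and 16 mm long there, with a thinner neck behind; it moves with the drawer and can be pinched from above, fingers closing along the cabinet's y
- drawer_in (a point): Centre of the inner floor of the drawer's front compartment, 18 mm above the table, where the lids lie; compartment 115 (along the cabinet's x) x 245 (along its y) mm, side walls rise 40 mm above this floor, the front panel 66 mm. It moves with the drawer; with the drawer at its stop the whole compartment is clear of the cabinet. Axes as the cabinet's
- pot: Bystander: open steel pot, 110 mm across, 75 mm tall, loose; origin at the centre of its underside; leave alone
- jar: Bystander: amber jar, 64 mm across, 100 mm tall, loose; origin at the centre of its underside; leave alone
- weight: Bystander: brass weight, 48 mm across, 50 mm tall, loose; origin at the centre of its underside; leave alone
- mortar: Bystander: white mortar bowl, 100 mm across, 70 mm tall, loose; origin at the centre of its underside; leave alone
- dish: Bystander: brass scale dish, 100 mm across, 22 mm tall, loose; origin at the centre of its underside; leave alone
- carton: Bystander: cardboard carton, 100 x 70 x 60 mm tall, loose; origin at the centre of its underside; leave alone
There are look-alikes about, which are no part of the job. What is shaped like the box1 but blue or red is not meant.

How it is judged:
By the outcome, as a careful person would: the job done as asked, in the order asked, and still so for the second after the job is handed in, with the robot touching nothing.
Of box1, box2, box3 only 2 to 3 are there at a start; the rules pass over those that are not, and their reading is None.
At some moment in a run one of box1, box2, box3 may be knocked a few centimetres aside while the robot is not near it.
Once in a run the grip may slacken for a moment while it holds something.
It also fails if it takes over 210 s, if anything falls off the work surface, if the arm or the gripper's body presses on something with over 40 N, if the wrist force passes 120 N, or if a joint passes its speed limit or range.

## Working session

There is one attempt and no reset: what is moved stays moved. The work goes in short steps, Python scripts to look and compute and a tool call to move; the robot and the scene stay as the last step left them, time stands still between calls to the robot, and variables do not carry over. Pictures are saved under pics/ and viewed, at most 14 in all, crops included, and the job is handed in when it is done.

Besides the shell and the picture viewer there is one more tool, called after "Call:" as name(argument=value, ...) on one line, values as JSON. move_arm: Moves the arm, as the interface text tells. Its arguments: {"type":"object","properties":{"commands":{"type":"string"},"grip_force":{"type":"number"}},"required":["commands"]}

```bash
ls; mkdir -p pics
cat > h.py <<'E'
import numpy as np, cv2
from station import telemetry, snapshot, ticket
def K(s): return np.array([[s['fx'],0,s['cx']],[0,s['fy'],s['cy']],[0,0,1.]]), np.array([s['k1'],0,0,0,0.])
def ray(s,uv,z):
    k,d=K(s)
    n=cv2.undistortPoints(np.array(uv,float).reshape(-1,1,2),k,d).reshape(-1,2)
    T=np.array(s['pose']); v=np.c_[n,np.ones(len(n))]@T[:3,:3].T; o=T[:3,3]
    return o+v*((z-o[2])/v[:,2])[:,None]
def proj(s,P):
    k,d=K(s); T=np.linalg.inv(np.array(s['pose']))
    return cv2.projectPoints(np.array(P,float).reshape(-1,3),cv2.Rodrigues(T[:3,:3])[0],T[:3,3],k,d)[0].reshape(-1,2)
def save(img,name,f=1.5,crop=None):
    if crop: x0,y0,x1,y1=crop; img=img[y0:y1,x0:x1]
    cv2.imwrite('pics/'+name,cv2.resize(img[:,:,::-1],None,fx=f,fy=f,interpolation=cv2.INTER_CUBIC))
E
python3 - <<'E'
from h import *
for n in('top','side'):
    s=snapshot(n); save(s['image'],n+'0.png'); print(n,s['fx'],s['fy'],s['cx'],s['cy'],s['k1'],np.round(s['pose'],3).tolist())
print(telemetry.sense())
E
```

```text
pics
top 480.4218857055591 480.4218857055591 254.58869525545595 196.10929831749993 -0.19078866962143706 [[0.003, -0.984, 0.178, 0.225], [-1.0, -0.006, -0.016, 0.072], [0.017, -0.178, -0.984, 1.755], [0.0, 0.0, 0.0, 1.0]]
side 358.382124054099 358.382124054099 257.3307432543259 195.68171795797304 -0.04536226701127517 [[-0.999, -0.011, 0.041, 0.469], [-0.037, 0.694, -0.719, 0.774], [-0.021, -0.72, -0.693, 0.766], [0.0, 0.0, 0.0, 1.0]]
{'t': 0.1, 'q': array([ 1.09847832e+00,  5.28389310e-01,  1.43374758e+00,  1.17162455e-05,
        1.18142451e+00, -1.78492717e-01]), 'qd': array([-0.00125488, -0.00144043, -0.00246199, -0.00035826, -0.00069507,
        0.00047128]), 'tau': array([-2.15105542e-04, -4.43306279e+01, -1.78586143e+01, -2.73510423e-04,
        3.84371640e-03,  1.16918289e-05]), 'tcp_pos': array([0.18068034, 0.59765016, 0.23043005]), 'tool_rot': array([ 1.46386870e-01,  9.89226928e-01, -9.30982318e-04, -3.19830174e-04]), 'force': array([ 0.21662773, -0.32954114, -0.5857585 ]), 'ft_torque': array([-0.00615942, -0.01535227, -0.01348645]), 'gripper_force': 0.0, 'finger_gap': 0.9986573238421075}
```

View pics/top0.png

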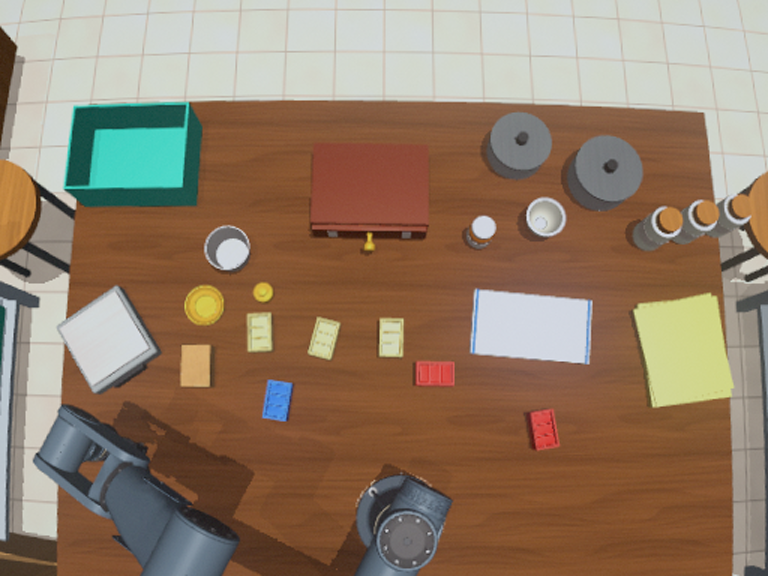

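View pics/side0.png

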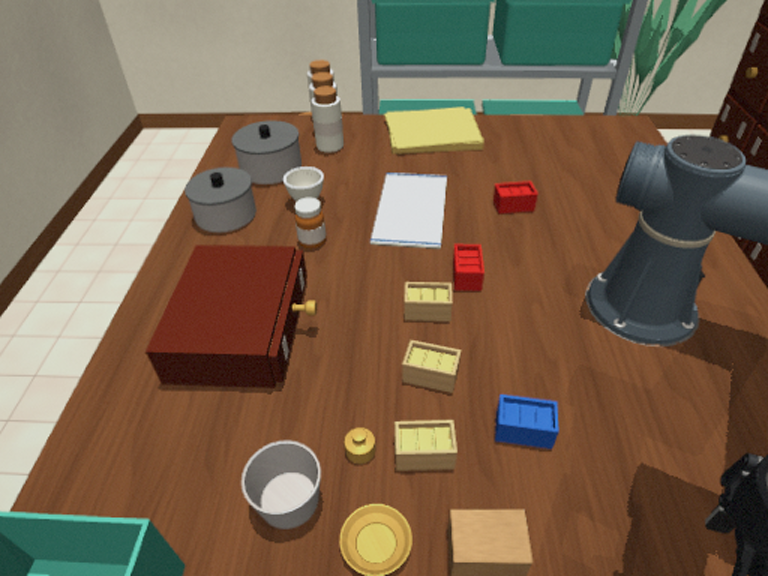

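The top view shows three pale boxes at display px (260,332), (324,338) and (391,338). The blue (277,400) and red (435,373), (543,429) ones are look-alikes. The board is at (531,326), with the cabinet at (370,190) and its knob at (369,241). All three pale boxes match the description, since nothing else is pale wood with sachets.

```bash
cat >> h.py <<'E'
def boxes(s,side=False,f=4):
    """pale boxes: axes by minAreaRect at z=.05, position from the edges away from the camera foot"""
    im=cv2.resize(s['image'],None,fx=f,fy=f,interpolation=cv2.INTER_CUBIC); hsv=cv2.cvtColor(im,cv2.COLOR_RGB2HSV)
    m=cv2.inRange(hsv,(20,40,130),(33,150,255))
    m=cv2.morphologyEx(m,cv2.MORPH_CLOSE,np.ones((9,9)))
    m=cv2.morphologyEx(m,cv2.MORPH_OPEN,np.ones((9,9)))
    out=[]
    for c in cv2.findContours(m,cv2.RETR_EXTERNAL,cv2.CHAIN_APPROX_NONE)[0]:
        P=ray(s,(c.reshape(-1,2)+.5)/f-.5,.05+s.get('dz',0))[:,:2]
        (cx,cy),(w,h),a=cv2.minAreaRect((P*1000).astype(np.float32))
        if not(60<max(w,h)<140 and 40<min(w,h)<100): continue
        if w<h: a+=90
        a=np.radians((a+90)%180-90); u=np.array([np.cos(a),np.sin(a)]); v=np.array([-u[1],u[0]])
        foot=np.array(s['pose'])[:2,3]; ctr=np.zeros(2)
        for ax,hl in((u,.045),(v,.028)):
            d=P@ax; ctr+=ax*(np.percentile(d,99)-hl if ax@(np.array([cx,cy])/1000-foot)>0 else np.percentile(d,1)+hl)
        out.append((ctr.round(4).tolist(),round(np.degrees(a),1),round(w),round(h),np.round(c.reshape(-1,2).mean(0)/f).tolist()))
    return sorted(out,key=lambda o:-o[0][1])
E
python3 - <<'E'
from h import *
s=snapshot('top'); t=snapshot('side')
for q in(s,t):
    print(); [print(b) for b in boxes(q)]
# board
hsv=cv2.cvtColor(s['image'],cv2.COLOR_RGB2HSV)
def comps(m,z,lo,s=s):
    n,l,st,c=cv2.connectedComponentsWithStats(m)
    for i in range(1,n):
        if st[i,4]>lo:
            P=ray(s,np.argwhere(l==i)[:,::-1],z)[:,:2]; r=cv2.minAreaRect((P*1000).astype(np.float32)); print(st[i].tolist(),np.round(r[0],1),np.round(r[1],1),round(r[2],1))
m=cv2.inRange(hsv,(90,0,150),(130,70,255)); m[:,:310]=0; m[:190]=0; m[250:]=0
print('board');comps(cv2.morphologyEx(m,cv2.MORPH_CLOSE,np.ones((3,3))),.008,300)
m=cv2.inRange(hsv,(0,120,60),(8,255,140))|cv2.inRange(hsv,(172,120,60),(180,255,140)); m[:80]=0;m[160:]=0
print('cab');comps(m,.09,300)
m=cv2.inRange(hsv,(18,140,80),(35,255,255)); m[:145]=0;m[175:]=0;m[:,:225]=0;m[:,270:]=0
print('knob');comps(m,.058,8)
ht=cv2.cvtColor(t['image'],cv2.COLOR_RGB2HSV)
m=cv2.inRange(ht,(15,120,80),(35,255,255)); m[:190]=0;m[220:]=0;m[:,:190]=0;m[:,225:]=0
comps(m,.058,8,t)
c=s['image'][130:250,140:300]; d=t['image'][170:330,240:400]
cv2.imwrite('pics/crop1.png',cv2.hconcat([cv2.resize(c[:,:,::-1],(400,300)),cv2.resize(d[:,:,::-1],(300,300))]))
E
```

```text
([0.4437, 0.3389], np.float64(2.8), 94, 60, [173.0, 221.0])
([0.4305, 0.1836], np.float64(-14.0), 60, 95, [216.0, 225.0])
([0.4326, 0.0217], np.float64(-1.5), 58, 94, [261.0, 225.0])

([0.5168, 0.503], np.float64(-89.1), 73, 74, [250.0, 361.0])
([0.4413, 0.3396], np.float64(3.1), 91, 58, [284.0, 291.0])
([0.4274, 0.185], np.float64(-13.9), 57, 91, [289.0, 238.0])
([0.4321, 0.0247], np.float64(-1.7), 57, 88, [285.0, 195.0])
([1.3339, -0.088], np.float64(-61.0), 45, 89, [6.0, 170.0])
([1.5392, -0.4529], np.float64(-41.3), 47, 124, [13.0, 111.0])
([1.5704, -0.6814], np.float64(-61.5), 49, 79, [29.0, 85.0])
([1.6248, -0.8485], np.float64(7.1), 109, 98, [39.0, 70.0])
([1.8017, -1.09], np.float64(-42.6), 71, 135, [27.0, 52.0])
board
[314, 193, 81, 50, 3296] [ 464.2 -327.8] [298.4 159.7] 84.8
cab
[207, 95, 79, 61, 1126] [792.2  75.8] [282.9 226.6] 89.3
knob
[242, 155, 8, 12, 61] [664.3  77.3] [41.4 25.5] 0.4
[194, 200, 18, 10, 114] [662.8  76.7] [47.9 35.3] 0.9
```

View pics/crop1.png

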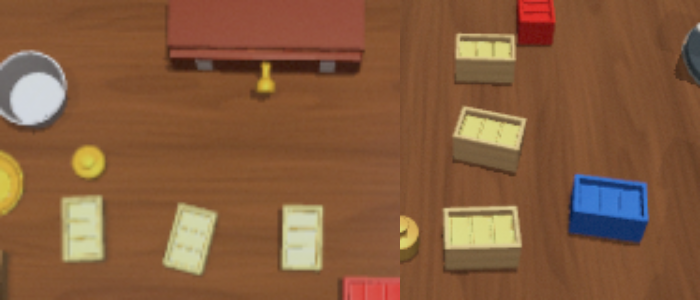

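```bash
cat > plan.py <<'E'
# usage: plan.py x,y,z,closeyaw ...  (mm, deg; yaw of the tool's y) -> tool-frame shift/turn of each call, rounded; keeps the commanded pose in cmd.txt
import sys,os,numpy as np
p=np.array(eval(open('cmd.txt').read()) if os.path.exists('cmd.txt') else [181,598,231,73.2])
def axes(a):
    a=np.radians(a); y=np.array([np.cos(a),np.sin(a),0]); z=np.array([0,0,-1.]); return np.array([np.cross(y,z),y,z])
for w in sys.argv[1:]:
    t=p.copy()
    for i,c in enumerate(w.split(',')):
        if c!='_': t[i]=float(c)
    R=axes(p[3]); d=np.round(R@(t[:3]-p[:3])*2)/2; r=np.round((p[3]-t[3])*2)/2
    print(w,'->',*d,'| turn',r,'| dist',round(np.linalg.norm(d)))
    p=np.r_[p[:3]+R.T@d,p[3]-r]
open('cmd.txt','w').write(str(p.round(3).tolist())); print(p.round(2))
E
python3 plan.py 320,480,180,93 442.5,339,120,_ _,_,15,_
```

```text
320,480,180,93 -> -167.0 -73.0 51.0 | turn -20.0 | dist 189
442.5,339,120,_ -> -114.5 -147.5 60.0 | turn 0.0 | dist 196
_,_,15,_ -> 0.0 0.0 105.0 | turn 0.0 | dist 105
[442.33 338.97  15.    93.2 ]
```

Call:
move_arm(commands="-33 -15 10 0 0 -4 1; -67 -29 20 0 0 -8 1; -100 -44 31 0 0 -12 1; -134 -58 41 0 0 -16 1; -167 -73 51 0 0 -20 1", grip_force=60)

```text
t: 0.82
tcp_pos: [0.3205, 0.4792, 0.1799]
tool_rot: [-0.029, 1.0, 0.0, 0.0]
force: [0.1, -0.1, 0.6]
finger_gap: 0.999
gripper_force: 0.0
```

Call:
move_arm(commands="-23 -30 12 0 0 0 1; -46 -59 24 0 0 0 1; -69 -89 36 0 0 0 1; -92 -118 48 0 0 0 1; -114.5 -147.5 60 0 0 0 1")

```text
t: 1.45
tcp_pos: [0.443, 0.3381, 0.1199]
tool_rot: [-0.028, 1.0, 0.0, 0.0]
force: [-0.4, 0.7, -0.4]
finger_gap: 1.001
gripper_force: 0.0
```

Run:
```python
from h import *
s=telemetry.sense(); print(s['t'],s['tcp_pos'],s['tool_rot'],s['q'].round(2))
t=snapshot('side'); [print(b) for b in boxes(t) if b[0][0]<.6]; save(t['image'],'s1.png',3,(200,130,400,330))
```

```text
1.45 [0.44295326 0.33810699 0.11987268] [-2.76138613e-02  9.99618662e-01  3.29698591e-05  5.83454009e-05] [ 0.45  0.59  1.7   0.    0.85 -1.17]
([0.5169, 0.4914], np.float64(-88.4), 74, 86, [249.0, 356.0])
([0.447, 0.3514], np.float64(1.5), 81, 44, [283.0, 293.0])
```

Call:
move_arm(commands="0 0 30 0 0 0 1; 0 0 60 0 0 0 1; 0 0 85 0 0 0 1; 0 0 100 0 0 0 1; 0 0 105 0 0 0 1")

```text
t: 2.12
tcp_pos: [0.4418, 0.339, 0.0146]
tool_rot: [-0.028, 1.0, -0.0, -0.001]
force: [-0.7, 0.0, 0.3]
finger_gap: 1.001
gripper_force: 0.0
```

Call:
move_arm(commands="0 0 0 0 0 0 -0.2; 0 0 0 0 0 0 -0.2; 0 0 0 0 0 0 -0.2; 0 0 0 0 0 0 -0.2; 0 0 0 0 0 0 -0.2")

```text
t: 2.75
tcp_pos: [0.4429, 0.3394, 0.0163]
tool_rot: [-0.028, 1.0, 0.0, 0.001]
force: [0.1, -0.1, 5.8]
finger_gap: 0.647
gripper_force: 65.4
```

```bash
python3 plan.py _,_,140,_ 445,150,150,88 450,-50,150,88 453,-250,150,84.8 455.6,-422.4,130,_  _,_,24,_
```

```text
_,_,140,_ -> 0.0 0.0 -125.0 | turn 0.0 | dist 125
445,150,150,88 -> 8.0 -189.0 -10.0 | turn 5.0 | dist 189
450,-50,150,88 -> -11.5 -199.5 0.0 | turn 0.0 | dist 200
453,-250,150,84.8 -> -9.0 -200.0 0.0 | turn 3.5 | dist 200
455.6,-422.4,130,_ -> -18.5 -171.5 20.0 | turn 0.0 | dist 174
_,_,24,_ -> 0.0 0.0 106.0 | turn 0.0 | dist 106
[ 455.41 -422.61   24.     84.7 ]
```

Call:
move_arm(commands="0 0 -15 0 0 0 -0.2; 0 0 -45 0 0 0 -0.2; 0 0 -75 0 0 0 -0.2; 0 0 -105 0 0 0 -0.2; 0 0 -125 0 0 0 -0.2")

```text
t: 3.38
tcp_pos: [0.4421, 0.339, 0.1422]
tool_rot: [-0.028, 1.0, 0.0, 0.001]
force: [-0.2, 0.3, -2.1]
finger_gap: 0.643
gripper_force: 64.5
```

Call:
move_arm(commands="2 -38 -2 0 0 1 -0.2; 3 -76 -4 0 0 2 -0.2; 5 -114 -6 0 0 3 -0.2; 6 -152 -8 0 0 4 -0.2; 8 -189 -10 0 0 5 -0.2")

```text
t: 4.0
tcp_pos: [0.4442, 0.1486, 0.1509]
tool_rot: [0.016, 1.0, -0.0, 0.0]
force: [0.2, 0.4, -2.5]
finger_gap: 0.647
gripper_force: 64.6
```

Call:
move_arm(commands="-2 -40 0 0 0 0 -0.2; -4 -80 0 0 0 0 -0.2; -7 -120 0 0 0 0 -0.2; -9 -160 0 0 0 0 -0.2; -11.5 -199.5 0 0 0 0 -0.2")

```text
t: 4.62
tcp_pos: [0.4492, -0.0511, 0.1508]
tool_rot: [0.016, 1.0, 0.0, -0.0]
force: [0.9, 0.6, -2.1]
finger_gap: 0.65
gripper_force: 64.6
```

Call:
move_arm(commands="-2 -40 0 0 0 0.7 -0.2; -4 -80 0 0 0 1.4 -0.2; -5 -120 0 0 0 2.1 -0.2; -7 -160 0 0 0 2.8 -0.2; -9 -200 0 0 0 3.5 -0.2")

```text
t: 5.25
tcp_pos: [0.4517, -0.2511, 0.1507]
tool_rot: [0.047, 0.999, 0.0, -0.0]
force: [-0.3, 0.2, -1.1]
finger_gap: 0.647
gripper_force: 64.6
```

Call:
move_arm(commands="-4 -40 5 0 0 0 -0.2; -8 -80 10 0 0 0 -0.2; -13 -120 14 0 0 0 -0.2; -16 -150 18 0 0 0 -0.2; -18.5 -171.5 20 0 0 0 -0.2")

```text
t: 5.88
tcp_pos: [0.4541, -0.4236, 0.1303]
tool_rot: [0.047, 0.999, 0.0, -0.0]
force: [0.1, 0.0, -1.3]
finger_gap: 0.641
gripper_force: 64.6
```

Run:
```python
from h import *
s=telemetry.sense(); print(s['t'],s['tcp_pos'],s['finger_gap'],s['force'])
t=snapshot('side'); [print(b) for b in boxes(t) if b[0][0]<.6]; u=snapshot('top');[print(b) for b in boxes(u)]
save(t['image'],'s2.png',2,(180,100,430,350))
```

```text
5.875 [ 0.45412964 -0.42364819  0.13025912] 0.6408507648335798 [ 0.13066866  0.00385328 -1.28821099]
([0.5172, 0.4914], np.float64(-88.2), 74, 86, [250.0, 356.0])
([0.4274, 0.1851], np.float64(-13.6), 57, 90, [289.0, 238.0])
([0.4337, 0.0395], np.float64(-1.6), 43, 87, [285.0, 197.0])
([0.4304, 0.1836], np.float64(-14.2), 60, 95, [216.0, 225.0])
([0.4325, 0.0214], np.float64(-1.4), 58, 93, [260.0, 224.0])
```

View pics/s2.png

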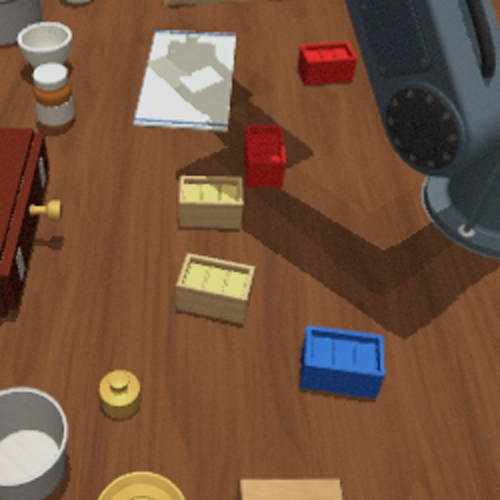

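Two loose boxes are still standing at crop px (210,200) and (215,287), and the arm is over the board with box 1 in the grip (gap 0.64). Lowering and releasing.

Call:
move_arm(commands="0 0 35 0 0 0 -0.2; 0 0 70 0 0 0 -0.2; 0 0 95 0 0 0 -0.2; 0 0 103 0 0 0 -0.2; 0 0 106 0 0 0 -0.2")

```text
t: 6.6
tcp_pos: [0.4549, -0.4219, 0.0246]
tool_rot: [0.046, 0.999, 0.0, -0.0]
force: [0.5, -0.7, -1.5]
finger_gap: 0.648
gripper_force: 64.6
```

Call:
move_arm(commands="0 0 0 0 0 0 -0.2; 0 0 0 0 0 0 -0.2; 0 0 0 0 0 0 0.6; 0 0 0 0 0 0 0.6; 0 0 0 0 0 0 0.6")

```text
t: 7.22
tcp_pos: [0.4549, -0.4228, 0.0247]
tool_rot: [0.047, 0.999, -0.0, 0.0]
force: [-0.5, -0.9, 0.1]
finger_gap: 0.796
gripper_force: 0.0
```

```bash
python3 plan.py _,_,150,_  453,-240,150,85 440,-50,150,80 430.5,100,150,77 429.5,184,120,76 _,_,15,_
```

```text
_,_,150,_ -> 0.0 0.0 -126.0 | turn 0.0 | dist 126
453,-240,150,85 -> 19.5 181.5 0.0 | turn -0.5 | dist 183
440,-50,150,80 -> 28.5 188.5 0.0 | turn 5.0 | dist 191
430.5,100,150,77 -> 35.0 146.0 0.0 | turn 3.0 | dist 150
429.5,184,120,76 -> 19.5 81.5 30.0 | turn 1.0 | dist 89
_,_,15,_ -> 0.0 0.0 105.0 | turn 0.0 | dist 105
[429.53 183.77  15.    76.2 ]
```

Call:
move_arm(commands="0 0 -10 0 0 0 0.6; 0 0 -35 0 0 0 0.6; 0 0 -70 0 0 0 1; 0 0 -105 0 0 0 1; 0 0 -126 0 0 0 1")

```text
t: 7.85
tcp_pos: [0.4554, -0.4233, 0.1531]
tool_rot: [0.046, 0.999, -0.001, 0.001]
force: [-0.4, 0.0, 0.7]
finger_gap: 1.001
gripper_force: 0.0
```

Call:
move_arm(commands="4 36 0 0 0 0 1; 8 72 0 0 0 0 1; 12 109 0 0 0 0 1; 16 145 0 0 0 0 1; 19.5 181.5 0 0 0 -0.5 1")

```text
t: 8.48
tcp_pos: [0.4523, -0.2391, 0.1511]
tool_rot: [0.042, 0.999, -0.0, 0.0]
force: [0.3, 0.2, 0.6]
finger_gap: 0.998
gripper_force: 0.0
```

Call:
move_arm(commands="6 38 0 0 0 1 1; 11 76 0 0 0 2 1; 17 114 0 0 0 3 1; 23 152 0 0 0 4 1; 28.5 188.5 0 0 0 5 1")

```text
t: 9.1
tcp_pos: [0.4398, -0.0487, 0.151]
tool_rot: [0.086, 0.996, -0.0, 0.001]
force: [0.4, -0.1, -0.2]
finger_gap: 0.998
gripper_force: 0.0
```

Run:
```python
from h import *
s=telemetry.sense(); print(s['t'],s['tcp_pos'],s['finger_gap'])
t=snapshot('side'); t['dz']=0; [print(b) for b in boxes(t) if b[0][0]<.6]
t['dz']=.008; [print('brd',b) for b in boxes(t) if b[0][1]<-.15 and b[0][0]<.6]
u=snapshot('top');[print(b) for b in boxes(u)]
u['dz']=.008; [print('brd',b) for b in boxes(u) if b[0][1]<-.15]
```

```text
9.1 [ 0.43975423 -0.04867916  0.15103457] 0.9983313255252746
([0.4997, 0.4936], np.float64(-62.8), 74, 82, [251.0, 359.0])
([0.4274, 0.1851], np.float64(-13.6), 57, 90, [288.0, 239.0])
([0.4545, -0.4253], np.float64(-5.1), 57, 91, [383.0, 219.0])
brd ([0.4532, -0.4228], np.float64(-5.1), 57, 91, [383.0, 219.0])
```

Call:
move_arm(commands="7 29 0 0 0 0.6 1; 14 58 0 0 0 1.2 1; 21 88 0 0 0 1.8 1; 28 117 0 0 0 2.4 1; 35 146 0 0 0 3 1")

```text
t: 9.82
tcp_pos: [0.4311, 0.1002, 0.1509]
tool_rot: [0.112, 0.994, -0.0, 0.001]
force: [0.3, -0.4, 0.1]
finger_gap: 1.0
gripper_force: 0.0
```

Call:
move_arm(commands="5 20 6 0 0 0.5 1; 10 40 14 0 0 1 1; 15 60 22 0 0 1 1; 19.5 81.5 30 0 0 1 1; 19.5 81.5 30 0 0 1 1")

```text
t: 10.45
tcp_pos: [0.4299, 0.1842, 0.1203]
tool_rot: [0.119, 0.993, -0.0, 0.0]
force: [0.8, -1.0, -0.1]
finger_gap: 1.001
gripper_force: 0.0
```

Call:
move_arm(commands="0 0 30 0 0 0 1; 0 0 60 0 0 0 1; 0 0 85 0 0 0 1; 0 0 100 0 0 0 1; 0 0 105 0 0 0 1")

```text
t: 11.08
tcp_pos: [0.4295, 0.1832, 0.0149]
tool_rot: [0.121, 0.993, -0.0, -0.0]
force: [0.8, -0.7, -1.1]
finger_gap: 0.999
gripper_force: 0.0
```

Call:
move_arm(commands="0 0 0 0 0 0 -0.2; 0 0 0 0 0 0 -0.2; 0 0 0 0 0 0 -0.2; 0 0 0 0 0 0 -0.2; 0 0 0 0 0 0 -0.2")

```text
t: 11.7
tcp_pos: [0.4298, 0.1839, 0.0162]
tool_rot: [0.12, 0.993, 0.0, 0.001]
force: [0.5, -1.1, 6.8]
finger_gap: 0.647
gripper_force: 64.8
```

```bash
python3 plan.py _,_,150,_ 450,0,150,84.8 464.2,-200,150,84.8 464.2,-327.8,130,84.8  _,_,24,_
```

```text
_,_,150,_ -> 0.0 0.0 -135.0 | turn 0.0 | dist 135
450,0,150,84.8 -> -63.5 -173.5 0.0 | turn -8.5 | dist 185
464.2,-200,150,84.8 -> -33.0 -198.0 0.0 | turn -0.0 | dist 201
464.2,-327.8,130,84.8 -> -11.5 -127.0 20.0 | turn -0.0 | dist 129
_,_,24,_ -> 0.0 0.0 106.0 | turn 0.0 | dist 106
[ 464.11 -327.59   24.     84.7 ]
```

Call:
move_arm(commands="0 0 -15 0 0 0 -0.2; 0 0 -45 0 0 0 -0.2; 0 0 -80 0 0 0 -0.2; 0 0 -115 0 0 0 -0.2; 0 0 -135 0 0 0 -0.2")

```text
t: 12.32
tcp_pos: [0.4294, 0.184, 0.1527]
tool_rot: [0.12, 0.993, 0.0, 0.001]
force: [0.0, -0.8, -2.2]
finger_gap: 0.641
gripper_force: 64.1
```

Call:
move_arm(commands="-12 -34 0 0 0 -1.7 -0.2; -25 -69 0 0 0 -3.4 -0.2; -38 -104 0 0 0 -5.1 -0.2; -51 -139 0 0 0 -6.8 -0.2; -63.5 -173.5 0 0 0 -8.5 -0.2")

```text
t: 12.95
tcp_pos: [0.4491, -0.0008, 0.151]
tool_rot: [0.046, 0.999, 0.0, 0.0]
force: [0.2, 0.1, -1.5]
finger_gap: 0.647
gripper_force: 64.4
```

Call:
move_arm(commands="-6 -40 0 0 0 0 -0.2; -13 -80 0 0 0 0 -0.2; -20 -120 0 0 0 0 -0.2; -26 -160 0 0 0 0 -0.2; -33 -198 0 0 0 0 -0.2")

```text
t: 13.58
tcp_pos: [0.4634, -0.2009, 0.1509]
tool_rot: [0.047, 0.999, 0.0, -0.0]
force: [0.7, 0.3, -2.0]
finger_gap: 0.648
gripper_force: 64.3
```

Call:
move_arm(commands="-3 -35 5 0 0 0 -0.2; -6 -70 10 0 0 0 -0.2; -9 -100 15 0 0 0 -0.2; -11.5 -127 20 0 0 0 -0.2; -11.5 -127 20 0 0 0 -0.2")

```text
t: 14.2
tcp_pos: [0.4636, -0.3296, 0.1303]
tool_rot: [0.048, 0.999, -0.0, 0.0]
force: [-0.0, 1.3, -2.4]
finger_gap: 0.648
gripper_force: 64.3
```

Run:
```python
from h import *
s=telemetry.sense(); print(s['t'],s['tcp_pos'],s['finger_gap'],s['gripper_force'])
u=snapshot('top');[print(b) for b in boxes(u)]
t=snapshot('side');[print(b) for b in boxes(t) if b[0][0]<.6]
```

```text
14.2 [ 0.46355164 -0.32958941  0.13029467] 0.6481420301894754 64.31475877761841
([0.4327, 0.0273], np.float64(0.2), 87, 51, [260.0, 224.0])
([0.5169, 0.4918], np.float64(-85.1), 73, 87, [250.0, 353.0])
```

Call:
move_arm(commands="0 0 35 0 0 0 -0.2; 0 0 70 0 0 0 -0.2; 0 0 95 0 0 0 -0.2; 0 0 103 0 0 0 -0.2; 0 0 106 0 0 0 -0.2")

```text
t: 14.92
tcp_pos: [0.4638, -0.327, 0.0245]
tool_rot: [0.046, 0.999, 0.0, -0.0]
force: [-0.2, -0.4, -2.0]
finger_gap: 0.647
gripper_force: 64.3
```

Call:
move_arm(commands="0 0 0 0 0 0 -0.2; 0 0 0 0 0 0 -0.2; 0 0 0 0 0 0 0.6; 0 0 0 0 0 0 0.6; 0 0 0 0 0 0 0.6")

```text
t: 15.55
tcp_pos: [0.4637, -0.3278, 0.0247]
tool_rot: [0.047, 0.999, -0.0, 0.0]
force: [-0.3, 0.0, -0.1]
finger_gap: 0.801
gripper_force: 0.0
```

Call:
move_arm(commands="0 0 -10 0 0 0 0.6; 0 0 -35 0 0 0 0.6; 0 0 -70 0 0 0 1; 0 0 -105 0 0 0 1; 0 0 -126 0 0 0 1")

```text
t: 16.18
tcp_pos: [0.4641, -0.3281, 0.1529]
tool_rot: [0.047, 0.999, -0.001, 0.001]
force: [0.5, 0.0, -0.2]
finger_gap: 1.001
gripper_force: 0.0
```

```bash
python3 plan.py _,_,150,_  450,-150,150,88.5 432,-60,150,88.5; cp cmd.txt c1; python3 plan.py 432,23,120,88.5 _,_,15,_
```

```text
_,_,150,_ -> 0.0 0.0 -126.0 | turn 0.0 | dist 126
450,-150,150,88.5 -> 30.5 175.5 0.0 | turn -4.0 | dist 178
432,-60,150,88.5 -> 20.0 89.5 0.0 | turn 0.0 | dist 92
[431.98 -60.1  150.    88.7 ]
432,23,120,88.5 -> 2.0 83.0 30.0 | turn 0.0 | dist 88
_,_,15,_ -> 0.0 0.0 105.0 | turn 0.0 | dist 105
[431.87  22.93  15.    88.7 ]
```

Call:
move_arm(commands="6 35 0 0 0 -0.8 1; 12 70 0 0 0 -1.6 1; 18 105 0 0 0 -2.4 1; 24 140 0 0 0 -3.2 1; 30.5 175.5 0 0 0 -4 1")

```text
t: 16.8
tcp_pos: [0.4494, -0.149, 0.151]
tool_rot: [0.012, 1.0, -0.0, 0.0]
force: [0.9, 0.0, -1.0]
finger_gap: 0.999
gripper_force: 0.0
```

Call:
move_arm(commands="5 22 0 0 0 0 1; 10 45 0 0 0 0 1; 15 67 0 0 0 0 1; 20 89.5 0 0 0 0 1; 20 89.5 0 0 0 0 1")

```text
t: 17.42
tcp_pos: [0.431, -0.0591, 0.1506]
tool_rot: [0.011, 1.0, -0.0, -0.0]
force: [0.3, 0.1, 0.2]
finger_gap: 1.001
gripper_force: 0.0
```

Run:
```python
from h import *
s=telemetry.sense(); print(s['t'],s['tcp_pos'],s['finger_gap'],s['gripper_force'])
u=snapshot('top');[print(b) for b in boxes(u)]
u['dz']=.008;[print('brd',b) for b in boxes(u) if b[0][1]<-.15]
t=snapshot('side');[print(b) for b in boxes(t) if b[0][0]<.6]
```

```text
17.425 [ 0.43098603 -0.05913299  0.15057397] 1.0005925427908564 0.0
([0.4621, -0.3301], np.float64(-4.8), 58, 93, [358.0, 218.0])
([0.4544, -0.4254], np.float64(-4.8), 57, 91, [383.0, 219.0])
brd ([0.4607, -0.3281], np.float64(-4.8), 58, 92, [358.0, 218.0])
brd ([0.4532, -0.4229], np.float64(-4.8), 57, 91, [383.0, 219.0])
([0.5167, 0.4914], np.float64(-88.4), 73, 86, [250.0, 357.0])
([0.4628, -0.3374], np.float64(-0.5), 58, 65, [272.0, 126.0])
```

Call:
move_arm(commands="1 30 6 0 0 0 1; 1 55 14 0 0 0 1; 2 75 22 0 0 0 1; 2 83 30 0 0 0 1; 2 83 30 0 0 0 1")

```text
t: 18.15
tcp_pos: [0.4317, 0.0226, 0.1198]
tool_rot: [0.012, 1.0, -0.0, -0.0]
force: [0.3, -0.3, -0.1]
finger_gap: 0.999
gripper_force: 0.0
```

Run:
```python
from h import *
t=snapshot('side');[print(b) for b in boxes(t) if b[0][0]<.6]; save(t['image'],'s3.png',3,(200,100,400,300))
```

```text
([0.517, 0.4914], np.float64(-88.2), 74, 86, [249.0, 356.0])
```

View pics/s3.png

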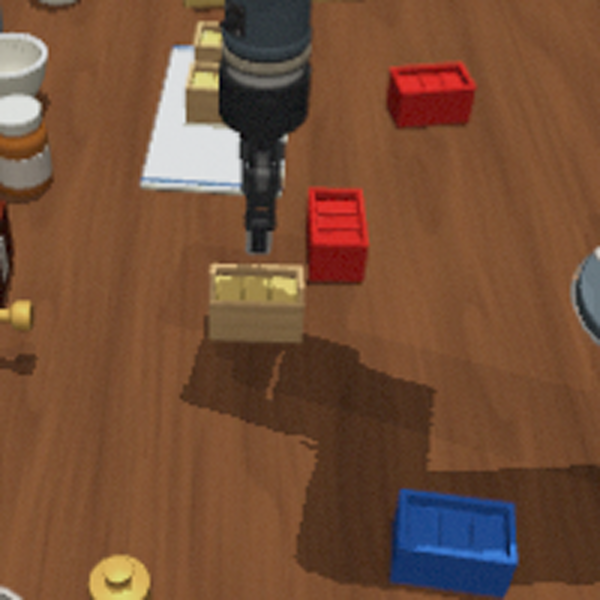

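The gripper is above box 3, with its near finger at crop px (260,240). The box rim is at (256,275) and its lower edge at row 340, unchanged since the last view. Descending.

Call:
move_arm(commands="0 0 30 0 0 0 1; 0 0 60 0 0 0 1; 0 0 85 0 0 0 1; 0 0 100 0 0 0 1; 0 0 105 0 0 0 1")

```text
t: 18.82
tcp_pos: [0.4319, 0.0221, 0.0147]
tool_rot: [0.012, 1.0, -0.0, -0.0]
force: [-0.3, 0.0, -0.3]
finger_gap: 1.0
gripper_force: 0.0
```

Call:
move_arm(commands="0 0 0 0 0 0 -0.2; 0 0 0 0 0 0 -0.2; 0 0 0 0 0 0 -0.2; 0 0 0 0 0 0 -0.2; 0 0 0 0 0 0 -0.2")

```text
t: 19.45
tcp_pos: [0.432, 0.0228, 0.0161]
tool_rot: [0.012, 1.0, -0.0, 0.001]
force: [-0.1, -2.8, 6.4]
finger_gap: 0.648
gripper_force: 64.8
```

```bash
python3 plan.py _,_,150,_ 460,-120,150,84.8 472.8,-233.2,130,84.8  _,_,24,_
```

```text
_,_,150,_ -> 0.0 0.0 -135.0 | turn 0.0 | dist 135
460,-120,150,84.8 -> -31.5 -142.5 0.0 | turn 4.0 | dist 146
472.8,-233.2,130,84.8 -> -23.0 -111.5 20.0 | turn -0.0 | dist 116
_,_,24,_ -> 0.0 0.0 106.0 | turn 0.0 | dist 106
[ 472.73 -233.4    24.     84.7 ]
```

Call:
move_arm(commands="0 0 -15 0 0 0 -0.2; 0 0 -45 0 0 0 -0.2; 0 0 -80 0 0 0 -0.2; 0 0 -115 0 0 0 -0.2; 0 0 -135 0 0 0 -0.2")

```text
t: 20.08
tcp_pos: [0.4316, 0.0231, 0.1519]
tool_rot: [0.012, 1.0, -0.0, 0.001]
force: [0.5, -0.6, -3.9]
finger_gap: 0.643
gripper_force: 64.1
```

Call:
move_arm(commands="-6 -28 0 0 0 0.8 -0.2; -12 -56 0 0 0 1.6 -0.2; -19 -85 0 0 0 2.4 -0.2; -25 -114 0 0 0 3.2 -0.2; -31.5 -142.5 0 0 0 4 -0.2")

```text
t: 20.7
tcp_pos: [0.4592, -0.1208, 0.1502]
tool_rot: [0.047, 0.999, 0.0, -0.0]
force: [0.4, -0.3, -1.7]
finger_gap: 0.647
gripper_force: 64.3
```

Call:
move_arm(commands="-6 -28 5 0 0 0 -0.2; -12 -56 10 0 0 0 -0.2; -18 -84 15 0 0 0 -0.2; -23 -111.5 20 0 0 0 -0.2; -23 -111.5 20 0 0 0 -0.2")

```text
t: 21.32
tcp_pos: [0.4723, -0.235, 0.1299]
tool_rot: [0.048, 0.999, -0.0, 0.0]
force: [-0.0, -0.1, -1.1]
finger_gap: 0.649
gripper_force: 64.2
```

Call:
move_arm(commands="0 0 35 0 0 0 -0.2; 0 0 70 0 0 0 -0.2; 0 0 95 0 0 0 -0.2; 0 0 103 0 0 0 -0.2; 0 0 106 0 0 0 -0.2")

```text
t: 21.95
tcp_pos: [0.4722, -0.2327, 0.0244]
tool_rot: [0.046, 0.999, 0.0, -0.0]
force: [-0.4, 0.1, -1.5]
finger_gap: 0.645
gripper_force: 64.2
```

Call:
move_arm(commands="0 0 0 0 0 0 -0.2; 0 0 0 0 0 0 -0.2; 0 0 0 0 0 0 0.6; 0 0 0 0 0 0 0.6; 0 0 0 0 0 0 0.6")

```text
t: 22.58
tcp_pos: [0.4724, -0.2335, 0.0246]
tool_rot: [0.047, 0.999, -0.0, 0.0]
force: [-0.2, 0.5, -0.6]
finger_gap: 0.803
gripper_force: 0.0
```

Call:
move_arm(commands="0 0 -10 0 0 0 0.6; 0 0 -35 0 0 0 0.6; 0 0 -70 0 0 0 1; 0 0 -105 0 0 0 1; 0 0 -126 0 0 0 1")

```text
t: 23.2
tcp_pos: [0.4727, -0.2337, 0.1528]
tool_rot: [0.046, 0.999, -0.001, 0.001]
force: [-0.1, 0.9, -0.5]
finger_gap: 0.997
gripper_force: 0.0
```

```bash
python3 plan.py _,_,150,_  600,-80,150,90 664,77,120,90
python3 - <<'E'
from h import *
s=telemetry.sense(); print(s['t'],s['tcp_pos'],s['finger_gap'],s['gripper_force'])
E
```

```text
_,_,150,_ -> 0.0 0.0 -126.0 | turn 0.0 | dist 126
600,-80,150,90 -> -112.5 164.5 0.0 | turn -5.5 | dist 199
664,77,120,90 -> -64.5 157.0 30.0 | turn 0.0 | dist 172
[663.89  77.23 120.    90.2 ]
23.2 [ 0.47274327 -0.23372628  0.15275369] 0.996745902582442 0.0
```

Call:
move_arm(commands="-22 33 0 0 0 -1 1; -45 66 0 0 0 -2 1; -67 99 0 0 0 -3 1; -90 132 0 0 0 -4 1; -112.5 164.5 0 0 0 -5.5 1")

```text
t: 23.82
tcp_pos: [0.6002, -0.0789, 0.151]
tool_rot: [-0.002, 1.0, -0.0, 0.0]
force: [0.4, -0.1, -0.7]
finger_gap: 1.002
gripper_force: 0.0
```

Call:
move_arm(commands="-11 35 6 0 0 0 1; -22 70 12 0 0 0 1; -32 105 18 0 0 0 1; -43 140 24 0 0 0 1; -51.5 157 30 0 0 0 1")

```text
t: 24.45
tcp_pos: [0.6506, 0.0789, 0.1206]
tool_rot: [-0.002, 1.0, 0.0, 0.0]
force: [0.1, -0.5, -0.3]
finger_gap: 0.996
gripper_force: 0.0
```

```bash
echo '[650.9,77.2,120,90.2]'>cmd.txt
python3 - <<'E'
from h import *
s=telemetry.sense(); print(s['t'],s['tcp_pos'])
t=snapshot('side'); u=snapshot('top')
a=cv2.resize(t['image'][130:270,120:300],(450,350),interpolation=cv2.INTER_CUBIC); 
b=cv2.resize(u['image'][150:270,290:410],(350,350),interpolation=cv2.INTER_CUBIC); cv2.imwrite('pics/s4.png',cv2.hconcat([a,b])[:,:,::-1])
u['dz']=.008;[print('brd',b) for b in boxes(u) if b[0][1]<-.15]
t['dz']=.008;[print('brd',b) for b in boxes(t) if b[0][0]<.6]
E
```

```text
24.45 [0.65063706 0.07894307 0.12060523]
brd ([0.4708, -0.2332], np.float64(-4.5), 61, 92, [331.0, 215.0])
brd ([0.4607, -0.3282], np.float64(-4.4), 58, 92, [358.0, 217.0])
brd ([0.4531, -0.4229], np.float64(-4.8), 57, 91, [383.0, 219.0])
brd ([0.5164, 0.4941], np.float64(86.7), 86, 74, [250.0, 357.0])
brd ([0.4709, -0.2348], np.float64(-6.7), 62, 91, [273.0, 141.0])
brd ([0.4615, -0.328], np.float64(-5.3), 61, 92, [276.0, 126.0])
brd ([0.4557, -0.4148], np.float64(0.3), 87, 54, [278.0, 113.0])
```

View pics/s4.png

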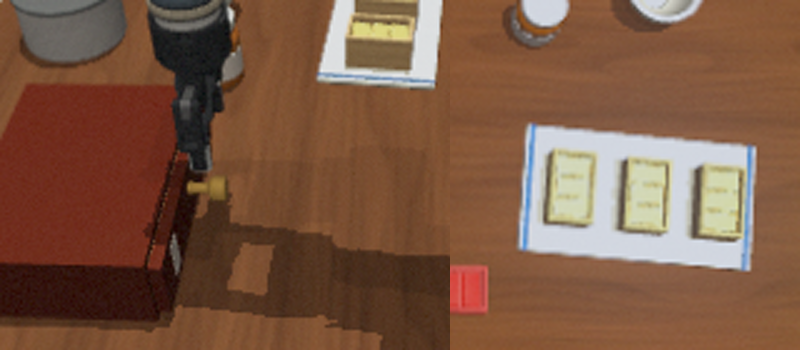

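All three boxes stand on the board in the right half at px (571,186), (646,194) and (721,202). In the left half the knob is at (218,187), with the near fingertip at (202,165). I'm checking the knob's x by projection before going down.

Run:
```python
from h import *
t=snapshot('side')
for x in (.64,.651,.66): print(x,((proj(t,[x,.077,.058])-[120,130])*2.5).round(1))
print(((proj(t,[.651,.077+.0425,.133])-[120,130])*2.5).round(1))
```

```text
0.64 [[226.2 186.5]]
0.651 [[216.4 186.4]]
0.66 [[208.4 186.3]]
[[202.  164.5]]
```

Call:
move_arm(commands="0 0 25 0 0 0 1; 0 0 50 0 0 0 1; 0 0 70 0 0 0 1; 0 0 79 0 0 0 1; 0 0 81 0 0 0 1")

```text
t: 25.22
tcp_pos: [0.6504, 0.0766, 0.0389]
tool_rot: [-0.001, 1.0, -0.0, -0.0]
force: [-0.3, 0.4, 1.0]
finger_gap: 0.995
gripper_force: 0.0
```

Call:
move_arm(commands="0 0 0 0 0 0 -0.8; 0 0 0 0 0 0 -0.8; 0 0 0 0 0 0 -0.8; 0 0 0 0 0 0 -0.8; 0 0 0 0 0 0 -0.8")

```text
t: 25.85
tcp_pos: [0.651, 0.0772, 0.0402]
tool_rot: [-0.001, 1.0, 0.0, 0.001]
force: [-0.8, 0.2, 5.3]
finger_gap: 0.299
gripper_force: 58.9
```

Call:
move_arm(commands="10 0 0 0 0 0 -0.8; 22 0 0 0 0 0 -0.8; 34 0 0 0 0 0 -0.8; 47 0 0 0 0 0 -0.8; 60 0 0 0 0 0 -0.8")

```text
t: 26.48
tcp_pos: [0.5906, 0.0777, 0.0402]
tool_rot: [-0.001, 1.0, 0.001, 0.001]
force: [1.7, 4.9, 5.9]
finger_gap: 0.303
gripper_force: 60.0
```

Call:
move_arm(commands="15 0.5 0 0 0 0 -0.8; 32 0.5 0 0 0 0 -0.8; 50 1 0 0 0 0 -0.8; 65 1 0 0 0 0 -0.8; 78 1 0 0 0 0 -0.8")

```text
t: 27.1
tcp_pos: [0.5122, 0.0784, 0.0402]
tool_rot: [-0.001, 1.0, 0.0, 0.001]
force: [1.3, 4.9, 6.6]
finger_gap: 0.303
gripper_force: 60.0
```

Call:
move_arm(commands="4 0 0 0 0 0 -0.8; 6 0 0 0 0 0 -0.8; 8 0 0 0 0 0 -0.8; 10 0 0 0 0 0 -0.8; 10 0 0 0 0 0 -0.8")

```text
t: 27.72
tcp_pos: [0.5072, 0.0784, 0.0402]
tool_rot: [-0.001, 1.0, 0.0, 0.006]
force: [8.5, 5.3, 1.3]
finger_gap: 0.302
gripper_force: 59.6
```

Call:
move_arm(commands="-3 0 0 0 0 0 -0.8; -3 0 0 0 0 0 0.3; -3 0 0 0 0 0 0.3; -3 0 0 0 0 0 0.3; -3 0 0 0 0 0 0.3")

```text
t: 28.35
tcp_pos: [0.5051, 0.0776, 0.0391]
tool_rot: [-0.001, 1.0, -0.0, -0.0]
force: [0.5, -0.0, 0.2]
finger_gap: 0.649
gripper_force: 0.0
```

Call:
move_arm(commands="0 0 -30 0 0 0 0.5; 0 0 -60 0 0 0 0.5; 0 0 -90 0 0 0 0.5; 0 0 -115 0 0 0 0.5; 0 0 -131 0 0 0 0.5")

```text
t: 28.98
tcp_pos: [0.5057, 0.0776, 0.1715]
tool_rot: [-0.001, 1.0, -0.0, 0.001]
force: [-1.0, -0.1, -0.2]
finger_gap: 0.747
gripper_force: 0.0
```

```bash
echo '[506.2,78.2,170,90.2]'>cmd.txt; python3 plan.py 470,-120,170,90
python3 - <<'E'
from h import *
s=telemetry.sense(); print(s['t'],s['tcp_pos'])
E
```

```text
470,-120,170,90 -> 37.0 -198.0 0.0 | turn 0.0 | dist 201
[ 469.89 -119.93  170.     90.2 ]
28.975 [0.50566761 0.07761384 0.17154671]
```

Call:
move_arm(commands="7 -40 0 0 0 0 0.5; 14 -80 0 0 0 0 0.5; 22 -120 0 0 0 0 0.5; 30 -160 0 0 0 0 0.5; 37 -198 0 0 0 0 0.5")

```text
t: 29.6
tcp_pos: [0.4685, -0.1217, 0.1702]
tool_rot: [-0.001, 1.0, 0.0, -0.0]
force: [0.7, -1.2, 0.8]
finger_gap: 0.75
gripper_force: 0.0
```

Run:
```python
from h import *
t=snapshot('side'); u=snapshot('top')
f=4
for n,s,z in(('top',u,.046),('side',t,.046)):
    im=cv2.resize(s['image'],None,fx=f,fy=f,interpolation=cv2.INTER_CUBIC); hsv=cv2.cvtColor(im,cv2.COLOR_RGB2HSV)
    # pale lid plates in the drawer
    m=cv2.inRange(hsv,(12,30,110),(35,170,255)); q=proj(s,[[x,y,.03] for x in(.54,.72) for y in(-.06,.22)]); lo=(q.min(0)*f).astype(int); hi=(q.max(0)*f).astype(int)
    k=np.zeros_like(m); k[lo[1]:hi[1],lo[0]:hi[0]]=m[lo[1]:hi[1],lo[0]:hi[0]]
    for c in cv2.findContours(k,cv2.RETR_EXTERNAL,cv2.CHAIN_APPROX_NONE)[0]:
        if cv2.contourArea(c)<300: continue
        P=ray(s,(c.reshape(-1,2)+.5)/f-.5,.026); r=cv2.minAreaRect((P[:,:2]*1000).astype(np.float32)); print(n,np.round(r[0],1),np.round(r[1],1),round(r[2],1))
    # dark handle tops
    print(n,lo/f,hi/f)
a=cv2.resize(t['image'][130:270,150:300],(375,350),interpolation=cv2.INTER_CUBIC); 
b=cv2.resize(u['image'][90:190,190:310],(420,350),interpolation=cv2.INTER_CUBIC); cv2.imwrite('pics/s5.png',cv2.hconcat([a,b])[:,:,::-1])
```

```text
top [617.7  78.2] [104.1 241.7] 0.0
top [638.8  83.3] [143.5 284.9] 0.4
top [206.  147.5] [282.75 195.5 ]
side [535.2 166.3] [ 9.7 96. ] 3.1
side [637.5  72.7] [215.3 150.4] 89.8
side [173.5  179.25] [249.  252.5]
```

View pics/s5.png

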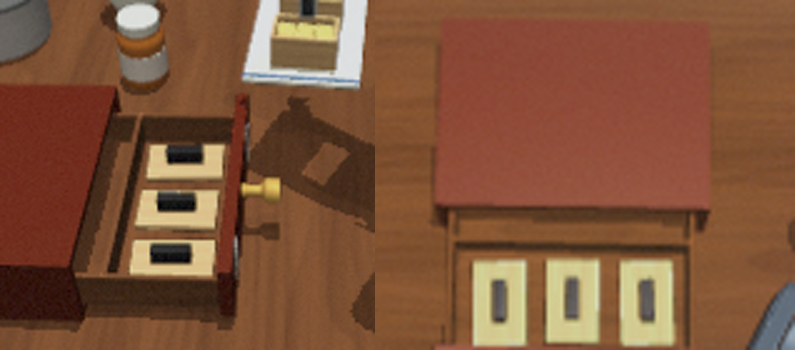

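The drawer is fully out and three lids lie in it, their handles at top-crop px (499,300), (571,298) and (645,300). Their long axis is along the cabinet's x.

```bash
cat > lids.py <<'E'
from h import *
def lids(s,n,f=6,P0=((.54,-.06),(.70,.22))):
    im=cv2.resize(s['image'],None,fx=f,fy=f,interpolation=cv2.INTER_CUBIC); hsv=cv2.cvtColor(im,cv2.COLOR_RGB2HSV).astype(int)
    q=proj(s,[[x,y,.03] for x in(P0[0][0],P0[1][0]) for y in(P0[0][1],P0[1][1])])*f; lo=q.min(0).astype(int); hi=q.max(0).astype(int)
    roi=np.zeros(im.shape[:2],np.uint8); roi[lo[1]:hi[1],lo[0]:hi[0]]=255
    pale=cv2.inRange(hsv,(15,30,165),(35,160,255))&roi
    for c in cv2.findContours(pale,cv2.RETR_EXTERNAL,cv2.CHAIN_APPROX_NONE)[0]:
        if cv2.contourArea(c)<2000: continue
        g=(c.reshape(-1,2)+.5)/f-.5
        r=cv2.minAreaRect((ray(s,g,.026)[:,:2]*1000).astype(np.float32)); print(n,'plate',np.round(r[0],1),np.round(r[1],1),round(r[2],1))
        h=np.zeros_like(pale); cv2.drawContours(h,[cv2.convexHull(c)],-1,255,-1); h=cv2.erode(h,np.ones((13,13)))
        d=h&((hsv[:,:,2]<125).astype(np.uint8)*255)
        cs=cv2.findContours(d,cv2.RETR_EXTERNAL,cv2.CHAIN_APPROX_NONE)[0]
        if cs:
            k=max(cs,key=cv2.contourArea); r=cv2.minAreaRect((ray(s,(k.reshape(-1,2)+.5)/f-.5,.046)[:,:2]*1000).astype(np.float32)); print('   handle',np.round(r[0],1),np.round(r[1],1),round(r[2],1))
if __name__=='__main__':
    lids(snapshot('top'),'top'); lids(snapshot('side'),'side')
    t=snapshot('side')
    hsv=cv2.cvtColor(t['image'],cv2.COLOR_RGB2HSV); print(hsv[196,222],hsv[188,223],hsv[200,210])
E
python3 lids.py
```

```text
top plate [614.2  -3. ] [92.2 57.6] 1.3
   handle [611.8  -2. ] [43.7 14.6] 1.5
top plate [613.  152.5] [93.2 56.6] 0.4
   handle [609.9 151.7] [44.3 14. ] 0.9
top plate [616.7  74.6] [90.7 56.2] 0.4
   handle [613.5  76.6] [43.1 12.7] 1.3
side plate [612.4 150.7] [92.6 51. ] 0.1
   handle [610.6 162.4] [45.3 27.1] 1.2
side plate [614.8  77.9] [58.5 91.5] 89.7
   handle [612.9  86.9] [45.2 30.3] 1.0
side plate [613.8   0.7] [92.2 58. ] 0.8
   handle [611.9  11.3] [45.4 28.1] 2.1
[ 20  95 211] [ 9 58 62] [ 21  89 221]
```

```bash
python3 plan.py 540,-60,160,45 612.5,-2,110,1 _,_,28,_ _,_,75,_ _,_,_,46 _,_,_,91 _,_,28,_
```

```text
540,-60,160,45 -> -70.5 59.5 10.0 | turn 45.0 | dist 93
612.5,-2,110,1 -> -10.5 92.0 50.0 | turn 44.0 | dist 105
_,_,28,_ -> 0.0 0.0 82.0 | turn 0.0 | dist 82
_,_,75,_ -> 0.0 0.0 -47.0 | turn 0.0 | dist 47
_,_,_,46 -> 0.0 0.0 0.0 | turn -45.0 | dist 0
_,_,_,91 -> 0.0 0.0 0.0 | turn -45.0 | dist 0
_,_,28,_ -> 0.0 0.0 47.0 | turn 0.0 | dist 47
[612.46  -2.3   28.    91.2 ]
```

Call:
move_arm(commands="-14 12 2 0 0 9 0.4; -28 24 4 0 0 18 0.4; -42 36 6 0 0 27 0.4; -56 48 8 0 0 36 0.4; -70.5 59.5 10 0 0 45 0.4", grip_force=25)

```text
t: 30.48
tcp_pos: [0.5395, -0.0584, 0.1601]
tool_rot: [0.383, 0.924, 0.0, -0.001]
force: [-0.2, -1.0, 0.0]
finger_gap: 0.7
gripper_force: 0.0
```

Call:
move_arm(commands="-2 18 10 0 0 9 0.4; -4 36 20 0 0 18 0.4; -6 55 30 0 0 27 0.4; -8 74 40 0 0 36 0.4; -10.5 92 50 0 0 44 0.4")

```text
t: 31.1
tcp_pos: [0.6116, -0.0004, 0.1098]
tool_rot: [0.701, 0.713, -0.0, -0.0]
force: [-0.7, 0.0, -0.4]
finger_gap: 0.701
gripper_force: 0.0
```

Run:
```python
from h import *
s=telemetry.sense(); print(s['t'],s['tcp_pos'],s['tool_rot'],s['q'].round(2),s['finger_gap'])
t=snapshot('side'); save(t['image'],'s6.png',4,(160,130,300,260))
```

```text
31.1 [ 6.11649820e-01 -4.36503673e-04  1.09756712e-01] [ 7.00658732e-01  7.13496360e-01 -2.10196787e-04 -4.91091541e-04] [-0.18  0.66  1.57  0.    0.91 -0.2 ] 0.7011833546580087
```

View pics/s6.png

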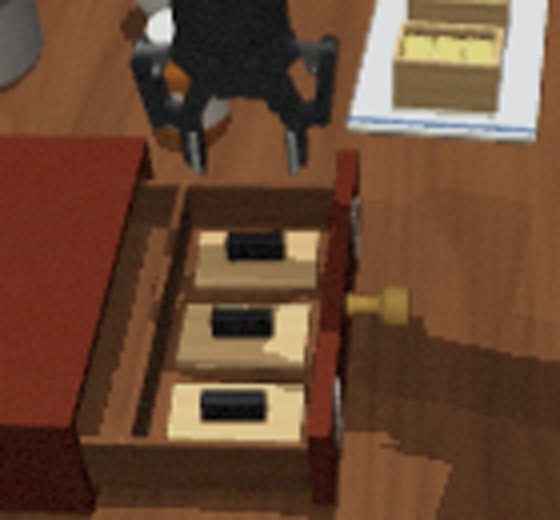

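The gripper's knuckles at px (135–335, 90) are wider than the fingertips. A lengthwise grip would come too close to the drawer's front panel at px (345,200). I'll grip the handles only across their width, and square the lids on the boxes afterwards.

```bash
echo '[612.46,-2.3,110,1.2]'>cmd.txt; python3 plan.py _,_,_,46 612,-1.5,_,91  _,_,28,_ _,_,170,_ 540,-130,170,88 470,-300,170,84.8 453.6,-422.7,140,84.8 _,_,88,_
```

```text
_,_,_,46 -> 0.0 0.0 0.0 | turn -45.0 | dist 0
612,-1.5,_,91 -> 1.0 0.5 0.0 | turn -45.0 | dist 1
_,_,28,_ -> 0.0 0.0 82.0 | turn 0.0 | dist 82
_,_,170,_ -> 0.0 0.0 -142.0 | turn 0.0 | dist 142
540,-130,170,88 -> 75.0 -127.0 0.0 | turn 3.0 | dist 147
470,-300,170,84.8 -> 64.5 -172.5 0.0 | turn 3.5 | dist 184
453.6,-422.7,140,84.8 -> 5.0 -123.5 30.0 | turn -0.0 | dist 127
_,_,88,_ -> 0.0 0.0 52.0 | turn 0.0 | dist 52
[ 453.49 -422.69   88.     84.7 ]
```

Call:
move_arm(commands="0 0 0 0 0 -9 0.1; 0 0 0 0 0 -18 0.1; 0 0 0 0 0 -27 0.1; 0 0 0 0 0 -36 0.1; 0 0 0 0 0 -45 0.1", grip_force=60)

```text
t: 31.78
tcp_pos: [0.6109, -0.0016, 0.1103]
tool_rot: [0.369, 0.929, -0.0, -0.001]
force: [0.2, -0.8, -0.1]
finger_gap: 0.553
gripper_force: 0.0
```

Call:
move_arm(commands="0 0 0 0 0 -9 -0.25; 0 0 0 0 0 -18 -0.25; 0 0 0 0 0 -27 -0.25; 0 0 0 0 0 -36 -0.25; 1 0.5 0 0 0 -45 -0.25")

```text
t: 32.4
tcp_pos: [0.6106, -0.0006, 0.1104]
tool_rot: [-0.015, 1.0, 0.0, -0.0]
force: [0.7, -0.4, 0.1]
finger_gap: 0.372
gripper_force: 0.0
```

Call:
move_arm(commands="0 0 20 0 0 0 -0.25; 0 0 40 0 0 0 -0.25; 0 0 60 0 0 0 -0.25; 0 0 75 0 0 0 -0.25; 0 0 82 0 0 0 -0.25")

```text
t: 33.02
tcp_pos: [0.6107, -0.0011, 0.0275]
tool_rot: [-0.011, 1.0, 0.0, -0.001]
force: [0.6, -0.1, 0.2]
finger_gap: 0.379
gripper_force: 0.0
```

Call:
move_arm(commands="0 0 0 0 0 0 -1; 0 0 0 0 0 0 -1; 0 0 0 0 0 0 -1; 0 0 0 0 0 0 -1; 0 0 0 0 0 0 -1")

```text
t: 33.65
tcp_pos: [0.6115, -0.0018, 0.0285]
tool_rot: [-0.01, 1.0, -0.0, 0.0]
force: [-0.3, 0.0, -0.2]
finger_gap: 0.143
gripper_force: 62.1
```

Call:
move_arm(commands="0 0 -15 0 0 0 -1; 0 0 -45 0 0 0 -1; 0 0 -80 0 0 0 -1; 0 0 -115 0 0 0 -1; 0 0 -142 0 0 0 -1")

```text
t: 34.28
tcp_pos: [0.6119, -0.0019, 0.1731]
tool_rot: [-0.01, 1.0, -0.0, 0.001]
force: [0.7, 0.1, -1.4]
finger_gap: 0.144
gripper_force: 62.2
```

Call:
move_arm(commands="12 -22 0 0 0 0.5 -1; 28 -47 0 0 0 1 -1; 44 -74 0 0 0 2 -1; 60 -101 0 0 0 2.5 -1; 75 -127 0 0 0 3 -1")

```text
t: 34.9
tcp_pos: [0.5385, -0.1312, 0.1715]
tool_rot: [0.016, 1.0, -0.0, 0.001]
force: [0.7, -0.7, -1.0]
finger_gap: 0.146
gripper_force: 62.3
```

Call:
move_arm(commands="13 -35 0 0 0 0.7 -1; 26 -70 0 0 0 1.4 -1; 39 -105 0 0 0 2.1 -1; 52 -140 0 0 0 2.8 -1; 64.5 -172.5 0 0 0 3.5 -1")

```text
t: 35.52
tcp_pos: [0.4686, -0.302, 0.1715]
tool_rot: [0.047, 0.999, -0.0, 0.001]
force: [1.0, 0.1, -0.7]
finger_gap: 0.148
gripper_force: 62.3
```

Call:
move_arm(commands="1 -30 6 0 0 0 -1; 2 -60 12 0 0 0 -1; 4 -90 20 0 0 0 -1; 5 -123.5 30 0 0 0 -1; 5 -123.5 30 0 0 0 -1")

```text
t: 36.15
tcp_pos: [0.452, -0.4257, 0.1406]
tool_rot: [0.048, 0.999, -0.001, 0.0]
force: [-0.9, -0.1, -1.6]
finger_gap: 0.15
gripper_force: 62.3
```

Call:
move_arm(commands="0 0 15 0 0 0 -1; 0 0 30 0 0 0 -1; 0 0 45 0 0 0 -1; 0 0 52 0 0 0 -1; 0 0 52 0 0 0 -1")

```text
t: 36.78
tcp_pos: [0.4524, -0.4226, 0.0874]
tool_rot: [0.046, 0.999, 0.001, -0.001]
force: [-0.1, -0.5, -1.1]
finger_gap: 0.153
gripper_force: 62.3
```

Run:
```python
from h import *
s=telemetry.sense(); print(s['t'],s['tcp_pos'],s['tool_rot'],s['finger_gap'],s['gripper_force'])
t=snapshot('side'); u=snapshot('top')
a=cv2.resize(t['image'][90:190,220:330],(385,350),interpolation=cv2.INTER_CUBIC); 
b=cv2.resize(u['image'][170:260,300:400],(389,350),interpolation=cv2.INTER_CUBIC); cv2.imwrite('pics/s7.png',cv2.hconcat([a,b])[:,:,::-1])
```

```text
36.775 [ 0.45236736 -0.42255812  0.08739306] [ 4.63821495e-02  9.98923400e-01  6.67487085e-04 -5.39332689e-04] 0.1527871945926872 62.31497883796692
```

View pics/s7.png

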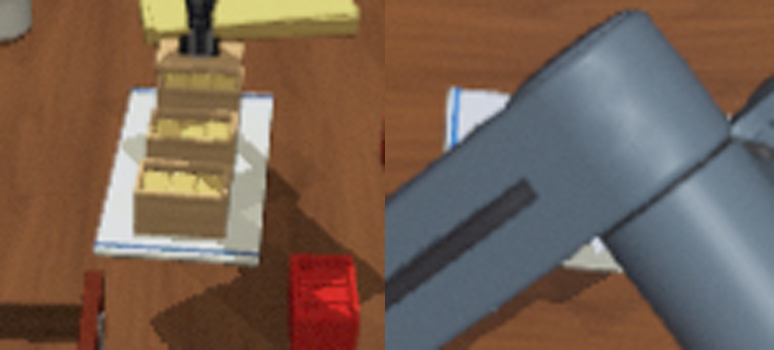

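The lid in the gripper is above the far box, at left px (200,50), and roughly in line with it.

Call:
move_arm(commands="0 0 8 0 0 0 -1; 0 0 14 0 0 0 -1; 0 0 17 0 0 0 -1; 0 0 19 0 0 0 -1; 0 0 19.5 0 0 0 -1")

```text
t: 37.5
tcp_pos: [0.4526, -0.4232, 0.0687]
tool_rot: [0.047, 0.999, 0.0, -0.0]
force: [0.6, 0.8, -0.5]
finger_gap: 0.145
gripper_force: 62.3
```

Call:
move_arm(commands="0 0 0 0 0 0 -1; 0 0 0 0 0 0 -1; 0 0 0 0 0 0 -0.3; 0 0 0 0 0 0 -0.3; 0 0 0 0 0 0 -0.3")

```text
t: 38.12
tcp_pos: [0.4526, -0.4233, 0.069]
tool_rot: [0.047, 0.999, -0.0, 0.0]
force: [0.4, 0.3, -0.2]
finger_gap: 0.349
gripper_force: 0.0
```

Call:
move_arm(commands="0 0 -8 0 0 0 -0.3; 0 0 -30 0 0 0 -0.3; 0 0 -55 0 0 0 -0.3; 0 0 -80 0 0 0 -0.3; 0 0 -101.5 0 0 0 -0.3")

```text
t: 38.75
tcp_pos: [0.4527, -0.4234, 0.172]
tool_rot: [0.047, 0.999, -0.001, 0.0]
force: [0.3, -0.9, -0.0]
finger_gap: 0.348
gripper_force: 0.0
```

```bash
echo '[453.5,-422.7,170,84.7]'>cmd.txt; python3 plan.py  470,-240,170,88 ; cp cmd.txt c2; python3 plan.py 560,-60,170,91 613.5,76,130,91 _,_,28,_ _,_,170,_
```

```text
470,-240,170,88 -> 0.5 183.5 0.0 | turn -3.5 | dist 184
[ 469.95 -239.94  170.     88.2 ]
560,-60,170,91 -> -84.5 182.5 0.0 | turn -3.0 | dist 201
613.5,76,130,91 -> -56.0 135.0 40.0 | turn 0.0 | dist 152
_,_,28,_ -> 0.0 0.0 102.0 | turn 0.0 | dist 102
_,_,170,_ -> 0.0 0.0 -142.0 | turn 0.0 | dist 142
[613.3   75.96 170.    91.2 ]
```

Call:
move_arm(commands="0 36 0 0 0 -0.7 -0.25; 0 73 0 0 0 -1.4 -0.25; 0 110 0 0 0 -2.1 -0.25; 0 147 0 0 0 -2.8 -0.25; 0.5 183.5 0 0 0 -3.5 -0.25")

```text
t: 39.38
tcp_pos: [0.4693, -0.2394, 0.171]
tool_rot: [0.016, 1.0, -0.0, 0.0]
force: [0.9, -0.7, -0.7]
finger_gap: 0.375
gripper_force: 0.0
```

Call:
move_arm(commands="-17 36 0 0 0 -0.6 -0.25; -34 73 0 0 0 -1.2 -0.25; -51 110 0 0 0 -1.8 -0.25; -68 147 0 0 0 -2.4 -0.25; -84.5 182.5 0 0 0 -3 -0.25")

```text
t: 40.0
tcp_pos: [0.5601, -0.0595, 0.171]
tool_rot: [-0.01, 1.0, -0.0, 0.001]
force: [0.5, -1.0, -0.8]
finger_gap: 0.373
gripper_force: 0.0
```

Call:
move_arm(commands="-12 30 8 0 0 0 -0.25; -25 60 16 0 0 0 -0.25; -40 95 26 0 0 0 -0.25; -56 135 40 0 0 0 -0.25; -56 135 40 0 0 0 -0.25")

```text
t: 40.62
tcp_pos: [0.6127, 0.0782, 0.1298]
tool_rot: [-0.012, 1.0, 0.0, -0.0]
force: [-0.3, -0.9, -0.6]
finger_gap: 0.373
gripper_force: 0.0
```

Run:
```python
from h import *
s=telemetry.sense(); print(s['t'],s['tcp_pos'])
t=snapshot('side'); u=snapshot('top')
for k in(.008,.016):
    u['dz']=k; print(k); [print('brd',b) for b in boxes(u) if b[0][1]<-.15]
a=cv2.resize(t['image'][95:165,235:315],(400,350),interpolation=cv2.INTER_CUBIC); 
b=cv2.resize(u['image'][180:250,310:400],(400,311),interpolation=cv2.INTER_CUBIC); b=cv2.copyMakeBorder(b,0,39,0,0,cv2.BORDER_CONSTANT); cv2.imwrite('pics/s8.png',cv2.hconcat([a,b])[:,:,::-1])
```

```text
40.625 [0.61266925 0.07818969 0.1297546 ]
0.008
brd ([0.4718, -0.2354], np.float64(-0.1), 61, 69, [331.0, 210.0])
brd ([0.4606, -0.3281], np.float64(-4.5), 58, 92, [358.0, 217.0])
brd ([0.4558, -0.4252], np.float64(-4.9), 57, 93, [384.0, 219.0])
0.016
brd ([0.4704, -0.2339], np.float64(-0.1), 60, 69, [331.0, 210.0])
brd ([0.4593, -0.3261], np.float64(-4.5), 57, 92, [358.0, 217.0])
brd ([0.4545, -0.4228], np.float64(-4.9), 57, 93, [384.0, 219.0])
```

View pics/s8.png

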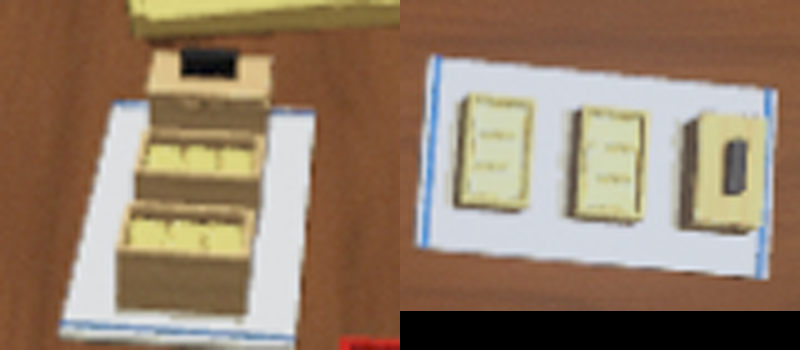

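Lid 1 sits on the far box to within about 1.4 mm: the top-view lid is at px (725,172) in this crop, and in the side view its ends line up with the box's. The other two boxes stand at (497,150) and (608,162). Taking lid 2.

Call:
move_arm(commands="0 0 25 0 0 0 -0.25; 0 0 50 0 0 0 -0.25; 0 0 75 0 0 0 -0.25; 0 0 94 0 0 0 -0.25; 0 0 102 0 0 0 -0.25")

```text
t: 41.35
tcp_pos: [0.6122, 0.0746, 0.0276]
tool_rot: [-0.01, 1.0, -0.0, -0.001]
force: [-0.3, -0.1, 1.4]
finger_gap: 0.374
gripper_force: 0.0
```

Call:
move_arm(commands="0 0 0 0 0 0 -1; 0 0 0 0 0 0 -1; 0 0 0 0 0 0 -1; 0 0 0 0 0 0 -1; 0 0 0 0 0 0 -1")

```text
t: 41.98
tcp_pos: [0.6127, 0.0755, 0.0285]
tool_rot: [-0.01, 1.0, -0.0, 0.0]
force: [0.5, 1.2, -0.7]
finger_gap: 0.148
gripper_force: 62.3
```

Call:
move_arm(commands="0 0 -15 0 0 0 -1; 0 0 -45 0 0 0 -1; 0 0 -80 0 0 0 -1; 0 0 -115 0 0 0 -1; 0 0 -142 0 0 0 -1")

```text
t: 42.6
tcp_pos: [0.6131, 0.0754, 0.1731]
tool_rot: [-0.01, 1.0, -0.0, 0.001]
force: [-0.2, -0.1, -1.5]
finger_gap: 0.149
gripper_force: 62.4
```

```bash
python3 plan.py 560,-90,170,88 475,-250,170,84.8 460.5,-327.8,140,84.8 _,_,88,_
```

```text
560,-90,170,88 -> 57.0 -165.0 0.0 | turn 3.0 | dist 175
475,-250,170,84.8 -> 79.5 -162.5 0.0 | turn 3.5 | dist 181
460.5,-327.8,140,84.8 -> 7.5 -78.5 30.0 | turn -0.0 | dist 84
_,_,88,_ -> 0.0 0.0 52.0 | turn 0.0 | dist 52
[ 460.49 -327.59   88.     84.7 ]
```

Call:
move_arm(commands="10 -30 0 0 0 0.5 -1; 21 -63 0 0 0 1 -1; 33 -97 0 0 0 2 -1; 45 -131 0 0 0 2.5 -1; 57 -165 0 0 0 3 -1")

```text
t: 43.22
tcp_pos: [0.5587, -0.0918, 0.1715]
tool_rot: [0.016, 1.0, -0.0, 0.001]
force: [0.3, 0.1, -0.8]
finger_gap: 0.144
gripper_force: 62.4
```

Call:
move_arm(commands="16 -32 0 0 0 0.7 -1; 32 -65 0 0 0 1.4 -1; 48 -98 0 0 0 2.1 -1; 64 -131 0 0 0 2.8 -1; 79.5 -162.5 0 0 0 3.5 -1")

```text
t: 43.85
tcp_pos: [0.4739, -0.2518, 0.1715]
tool_rot: [0.047, 0.999, -0.0, 0.001]
force: [-0.2, 0.6, -1.3]
finger_gap: 0.147
gripper_force: 62.3
```

Call:
move_arm(commands="2 -20 6 0 0 0 -1; 4 -40 12 0 0 0 -1; 6 -60 20 0 0 0 -1; 7.5 -78.5 30 0 0 0 -1; 7.5 -78.5 30 0 0 0 -1")

```text
t: 44.48
tcp_pos: [0.4591, -0.329, 0.139]
tool_rot: [0.047, 0.999, 0.001, -0.001]
force: [0.2, 0.6, -1.0]
finger_gap: 0.144
gripper_force: 62.4
```

Call:
move_arm(commands="0 0 15 0 0 0 -1; 0 0 30 0 0 0 -1; 0 0 45 0 0 0 -1; 0 0 52 0 0 0 -1; 0 0 52 0 0 0 -1")

```text
t: 45.1
tcp_pos: [0.4593, -0.3276, 0.0875]
tool_rot: [0.046, 0.999, 0.001, -0.001]
force: [-0.1, -0.1, -0.4]
finger_gap: 0.146
gripper_force: 62.4
```

Run:
```python
from h import *
s=telemetry.sense(); print(s['t'],s['tcp_pos'],s['finger_gap'],s['gripper_force'])
t=snapshot('side')
a=cv2.resize(t['image'][80:165,225:325],(700,595),interpolation=cv2.INTER_CUBIC); cv2.imwrite('pics/s9.png',a[:,:,::-1])
```

```text
45.1 [ 0.45931853 -0.3276062   0.0875225 ] 0.14569791460620654 62.390806674957275
```

View pics/s9.png

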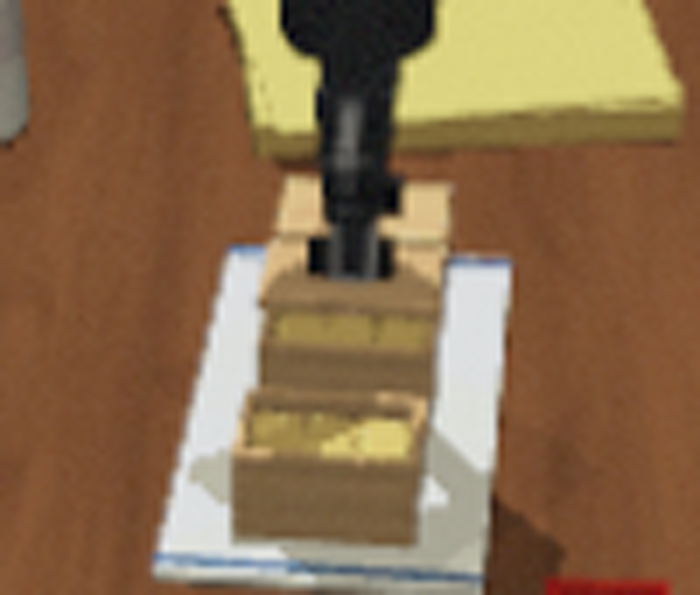

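Lid 2 hangs above the middle box. Its edges at px (262–442) match the box's (262–437), so I'm lowering it.

Call:
move_arm(commands="0 0 8 0 0 0 -1; 0 0 14 0 0 0 -1; 0 0 17 0 0 0 -1; 0 0 19 0 0 0 -1; 0 0 19.5 0 0 0 -1")

```text
t: 45.78
tcp_pos: [0.4596, -0.3281, 0.0687]
tool_rot: [0.047, 0.999, 0.0, -0.0]
force: [-0.1, -0.3, -1.9]
finger_gap: 0.15
gripper_force: 62.4
```

Call:
move_arm(commands="0 0 0 0 0 0 -1; 0 0 0 0 0 0 -1; 0 0 0 0 0 0 -0.3; 0 0 0 0 0 0 -0.3; 0 0 0 0 0 0 -0.3")

```text
t: 46.4
tcp_pos: [0.4596, -0.3281, 0.0689]
tool_rot: [0.047, 0.999, -0.0, 0.0]
force: [-1.0, 0.1, 0.1]
finger_gap: 0.348
gripper_force: 0.0
```

Call:
move_arm(commands="0 0 -8 0 0 0 -0.3; 0 0 -30 0 0 0 -0.3; 0 0 -55 0 0 0 -0.3; 0 0 -80 0 0 0 -0.3; 0 0 -101.5 0 0 0 -0.3")

```text
t: 47.02
tcp_pos: [0.4597, -0.3282, 0.1719]
tool_rot: [0.047, 0.999, -0.0, 0.0]
force: [0.4, 0.9, -0.9]
finger_gap: 0.349
gripper_force: 0.0
```

```bash
echo '[460.5,-327.6,170,84.7]'>cmd.txt; python3 plan.py  490,-150,170,88 580,30,170,91 611.5,152,130,91 _,_,28,_ _,_,170,_
```

```text
490,-150,170,88 -> -13.0 179.5 0.0 | turn -3.5 | dist 180
580,30,170,91 -> -84.5 183.0 0.0 | turn -3.0 | dist 202
611.5,152,130,91 -> -34.0 121.0 40.0 | turn 0.0 | dist 132
_,_,28,_ -> 0.0 0.0 102.0 | turn 0.0 | dist 102
_,_,170,_ -> 0.0 0.0 -142.0 | turn 0.0 | dist 142
[611.69 151.87 170.    91.2 ]
```

Call:
move_arm(commands="-2 36 0 0 0 -0.7 -0.25; -5 72 0 0 0 -1.4 -0.25; -8 108 0 0 0 -2.1 -0.25; -10 144 0 0 0 -2.8 -0.25; -13 179.5 0 0 0 -3.5 -0.25")

```text
t: 47.65
tcp_pos: [0.4893, -0.1494, 0.171]
tool_rot: [0.016, 1.0, -0.0, 0.0]
force: [0.3, -0.3, -0.3]
finger_gap: 0.373
gripper_force: 0.0
```

Call:
move_arm(commands="-17 36 0 0 0 -0.6 -0.25; -34 73 0 0 0 -1.2 -0.25; -51 110 0 0 0 -1.8 -0.25; -68 147 0 0 0 -2.4 -0.25; -84.5 183 0 0 0 -3 -0.25")

```text
t: 48.28
tcp_pos: [0.5801, 0.031, 0.171]
tool_rot: [-0.01, 1.0, -0.0, 0.0]
force: [0.0, -0.1, 0.3]
finger_gap: 0.376
gripper_force: 0.0
```

Call:
move_arm(commands="-8 30 8 0 0 0 -0.25; -16 60 16 0 0 0 -0.25; -25 90 26 0 0 0 -0.25; -34 121 40 0 0 0 -0.25; -34 121 40 0 0 0 -0.25")

```text
t: 48.9
tcp_pos: [0.6105, 0.1533, 0.1296]
tool_rot: [-0.012, 1.0, 0.0, -0.001]
force: [-0.5, -0.3, 0.0]
finger_gap: 0.375
gripper_force: 0.0
```

Run:
```python
from h import *
s=telemetry.sense(); print(s['t'],s['tcp_pos'])
t=snapshot('side'); u=snapshot('top')
for k in(.008,.016):
    u['dz']=k; t['dz']=k; print(k); [print('top',b) for b in boxes(u) if b[0][1]<-.15];[print('side',b) for b in boxes(t) if b[0][1]<-.15 and b[0][0]<.6]
```

```text
48.9 [0.61052273 0.15334872 0.12962562]
0.008
top ([0.4708, -0.233], np.float64(-5.3), 57, 92, [331.0, 214.0])
top ([0.4624, -0.3306], np.float64(-3.6), 58, 91, [358.0, 216.0])
top ([0.4557, -0.4254], np.float64(-5.1), 57, 93, [384.0, 219.0])
side ([0.471, -0.2336], np.float64(-4.2), 61, 91, [273.0, 141.0])
side ([0.4617, -0.3397], np.float64(-6.2), 62, 92, [275.0, 124.0])
0.016
top ([0.4694, -0.2314], np.float64(-5.3), 57, 92, [331.0, 214.0])
top ([0.461, -0.3286], np.float64(-3.6), 58, 91, [358.0, 216.0])
top ([0.4545, -0.4229], np.float64(-5.1), 57, 93, [384.0, 219.0])
side ([0.4705, -0.2219], np.float64(-4.2), 60, 90, [273.0, 141.0])
side ([0.4613, -0.3268], np.float64(-6.2), 61, 91, [275.0, 124.0])
```

Call:
move_arm(commands="0 0 25 0 0 0 -0.25; 0 0 50 0 0 0 -0.25; 0 0 75 0 0 0 -0.25; 0 0 94 0 0 0 -0.25; 0 0 102 0 0 0 -0.25")

```text
t: 49.62
tcp_pos: [0.6107, 0.1505, 0.0276]
tool_rot: [-0.01, 1.0, -0.0, -0.001]
force: [0.0, -0.2, -0.3]
finger_gap: 0.375
gripper_force: 0.0
```

Call:
move_arm(commands="0 0 0 0 0 0 -1; 0 0 0 0 0 0 -1; 0 0 0 0 0 0 -1; 0 0 0 0 0 0 -1; 0 0 0 0 0 0 -1")

```text
t: 50.25
tcp_pos: [0.6111, 0.1514, 0.0285]
tool_rot: [-0.01, 1.0, -0.0, 0.0]
force: [0.2, 0.1, -0.8]
finger_gap: 0.141
gripper_force: 62.5
```

Call:
move_arm(commands="0 0 -15 0 0 0 -1; 0 0 -45 0 0 0 -1; 0 0 -80 0 0 0 -1; 0 0 -115 0 0 0 -1; 0 0 -142 0 0 0 -1")

```text
t: 50.88
tcp_pos: [0.6116, 0.1514, 0.1732]
tool_rot: [-0.01, 1.0, 0.0, 0.001]
force: [-0.4, 0.5, -1.2]
finger_gap: 0.146
gripper_force: 62.5
```

```bash
python3 plan.py 575,-10,170,88 500,-170,170,84.8 472,-233.4,140,84.8 _,_,88,_
```

```text
575,-10,170,88 -> 40.0 -161.0 0.0 | turn 3.0 | dist 166
500,-170,170,84.8 -> 70.0 -162.5 0.0 | turn 3.5 | dist 177
472,-233.4,140,84.8 -> 22.0 -65.5 30.0 | turn -0.0 | dist 75
_,_,88,_ -> 0.0 0.0 52.0 | turn 0.0 | dist 52
[ 472.04 -233.34   88.     84.7 ]
```

Call:
move_arm(commands="7 -30 0 0 0 0.5 -1; 15 -62 0 0 0 1 -1; 23 -95 0 0 0 2 -1; 31 -128 0 0 0 2.5 -1; 40 -161 0 0 0 3 -1")

```text
t: 51.5
tcp_pos: [0.5743, -0.0115, 0.1715]
tool_rot: [0.016, 1.0, -0.0, 0.001]
force: [0.5, -0.2, -0.8]
finger_gap: 0.146
gripper_force: 62.6
```

Call:
move_arm(commands="14 -32 0 0 0 0.7 -1; 28 -65 0 0 0 1.4 -1; 42 -98 0 0 0 2.1 -1; 56 -131 0 0 0 2.8 -1; 70 -162.5 0 0 0 3.5 -1")

```text
t: 52.12
tcp_pos: [0.4989, -0.1718, 0.1714]
tool_rot: [0.047, 0.999, -0.0, 0.001]
force: [0.5, 0.7, -0.6]
finger_gap: 0.143
gripper_force: 62.6
```

Call:
move_arm(commands="6 -18 6 0 0 0 -1; 12 -36 12 0 0 0 -1; 18 -54 20 0 0 0 -1; 22 -65.5 30 0 0 0 -1; 22 -65.5 30 0 0 0 -1")

```text
t: 52.75
tcp_pos: [0.4703, -0.2339, 0.1391]
tool_rot: [0.047, 0.999, 0.001, -0.001]
force: [-0.5, -0.3, -1.2]
finger_gap: 0.145
gripper_force: 62.5
```

Call:
move_arm(commands="0 0 15 0 0 0 -1; 0 0 30 0 0 0 -1; 0 0 45 0 0 0 -1; 0 0 52 0 0 0 -1; 0 0 52 0 0 0 -1")

```text
t: 53.38
tcp_pos: [0.4709, -0.2334, 0.0875]
tool_rot: [0.046, 0.999, 0.0, -0.001]
force: [-0.4, -0.2, -0.1]
finger_gap: 0.146
gripper_force: 62.5
```

Run:
```python
from h import *
s=telemetry.sense(); print(s['t'],s['tcp_pos'],s['finger_gap'],s['gripper_force'])
t=snapshot('side')
a=cv2.resize(t['image'][80:165,225:325],(700,595),interpolation=cv2.INTER_CUBIC); cv2.imwrite('pics/s10.png',a[:,:,::-1])
```

```text
53.375 [ 0.47088718 -0.2334165   0.08752234] 0.145643454846537 62.54217267036438
```

View pics/s10.png

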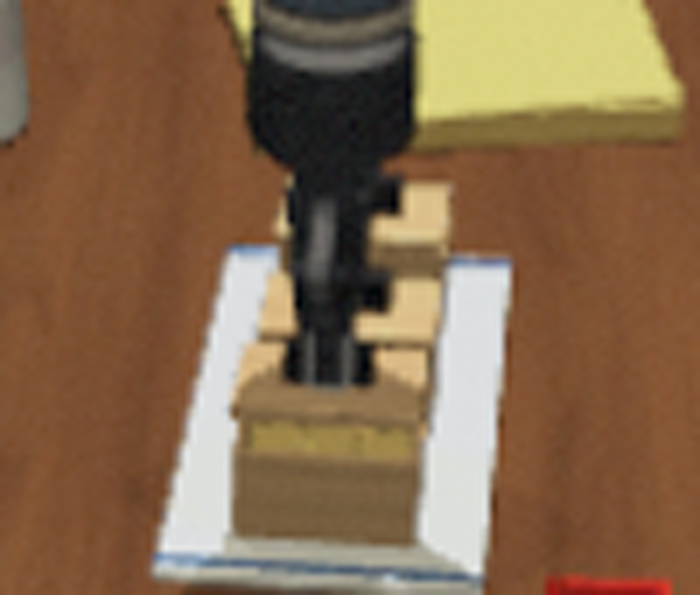

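Lid 3 at px (235–425, 400) is in line with its box at (233–418, 490), and the two farther lids lie flat. Lowering it.

Call:
move_arm(commands="0 0 8 0 0 0 -1; 0 0 14 0 0 0 -1; 0 0 17 0 0 0 -1; 0 0 19 0 0 0 -1; 0 0 19.5 0 0 0 -1")

```text
t: 54.05
tcp_pos: [0.4712, -0.2338, 0.0687]
tool_rot: [0.047, 0.999, 0.0, -0.0]
force: [-0.7, -0.1, -0.4]
finger_gap: 0.146
gripper_force: 62.5
```

Call:
move_arm(commands="0 0 0 0 0 0 -1; 0 0 0 0 0 0 -1; 0 0 0 0 0 0 -0.3; 0 0 0 0 0 0 -0.3; 0 0 0 0 0 0 -0.3")

```text
t: 54.68
tcp_pos: [0.4712, -0.2339, 0.0689]
tool_rot: [0.047, 0.999, -0.0, 0.0]
force: [0.0, -0.5, 0.4]
finger_gap: 0.346
gripper_force: 0.0
```

Call:
move_arm(commands="0 0 -8 0 0 0 -0.3; 0 0 -30 0 0 0 -0.3; 0 0 -55 0 0 0 -0.3; 0 0 -80 0 0 0 -0.3; 0 0 -101.5 0 0 0 -0.3")

```text
t: 55.3
tcp_pos: [0.4713, -0.2339, 0.1719]
tool_rot: [0.046, 0.999, -0.0, 0.0]
force: [0.0, -0.4, 0.2]
finger_gap: 0.353
gripper_force: 0.0
```

```bash
echo '[472,-233.3,170,84.7]'>cmd.txt; python3 plan.py 470,-70,170,88 470,78,110,90
```

```text
470,-70,170,88 -> 17.0 162.5 0.0 | turn -3.5 | dist 163
470,78,110,90 -> 4.5 148.0 60.0 | turn -2.0 | dist 160
[470.23  78.14 110.    90.2 ]
```

Call:
move_arm(commands="3 32 0 0 0 -0.7 -0.8; 6 64 0 0 0 -1.4 -0.8; 10 97 0 0 0 -2.1 -1; 13 130 0 0 0 -2.8 -1; 17 162.5 0 0 0 -3.5 -1")

```text
t: 55.92
tcp_pos: [0.4694, -0.0694, 0.1709]
tool_rot: [0.016, 1.0, -0.0, 0.0]
force: [0.1, 0.3, 0.5]
finger_gap: 0.003
gripper_force: 0.0
```

Call:
move_arm(commands="1 30 12 0 0 -0.4 -1; 2 60 24 0 0 -0.8 -1; 3 90 36 0 0 -1.2 -1; 4 120 48 0 0 -1.6 -1; 4.5 148 60 0 0 -2 -1")

```text
t: 56.55
tcp_pos: [0.4698, 0.0787, 0.1105]
tool_rot: [-0.002, 1.0, -0.0, 0.0]
force: [0.0, -0.8, 0.5]
finger_gap: -0.0
gripper_force: 0.0
```

Run:
```python
from h import *
s=telemetry.sense(); print(s['t'],s['tcp_pos'],s['finger_gap'])
t=snapshot('side'); u=snapshot('top'); u['dz']=.016;[print('top',b) for b in boxes(u) if b[0][1]<-.15]
a=cv2.resize(t['image'][95:165,240:320],(400,350),interpolation=cv2.INTER_CUBIC); 
b=cv2.resize(u['image'][183:248,315:395],(400,325),interpolation=cv2.INTER_CUBIC); b=cv2.copyMakeBorder(b,0,25,0,0,cv2.BORDER_CONSTANT); cv2.imwrite('pics/s11.png',cv2.hconcat([a,b])[:,:,::-1])
```

```text
56.55 [0.46975105 0.07866899 0.1105166 ] -0.00011931555689808236
top ([0.472, -0.2348], np.float64(-1.8), 64, 92, [332.0, 213.0])
top ([0.461, -0.3286], np.float64(-3.6), 58, 91, [358.0, 216.0])
top ([0.4545, -0.4229], np.float64(-5.1), 57, 93, [384.0, 219.0])
```

View pics/s11.png

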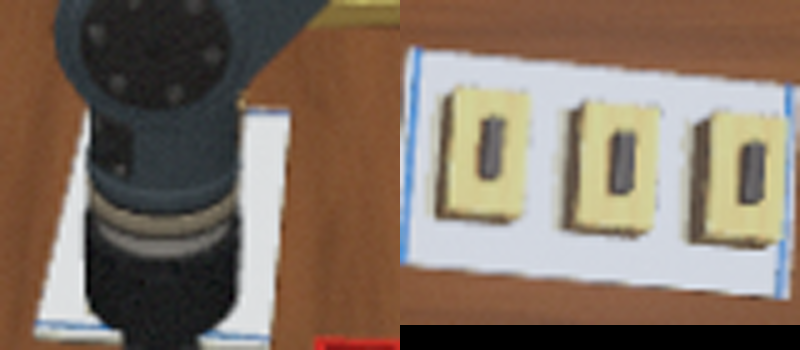

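All three lids are on and square in the top view, with handles at px (490,148), (622,162) and (752,172). Now I'll push the drawer home with the closed fingers on the knob's front.

Call:
move_arm(commands="0 0 20 0 0 0 -1; 0 0 40 0 0 0 -1; 0 0 55 0 0 0 -1; 0 0 62 0 0 0 -1; 0 0 65 0 0 0 -1")

```text
t: 57.28
tcp_pos: [0.4698, 0.0774, 0.0452]
tool_rot: [-0.001, 1.0, -0.0, 0.0]
force: [0.3, -1.0, -0.7]
finger_gap: -0.001
gripper_force: 0.0
```

Call:
move_arm(commands="-6 0 0 0 0 0 -1; -12 0 0 0 0 0 -1; -22 0 0 0 0 0 -1; -34 0 0 0 0 0 -1; -48 0 0 0 0 0 -1")

```text
t: 57.9
tcp_pos: [0.5183, 0.0777, 0.0454]
tool_rot: [-0.001, 1.0, -0.0, -0.0]
force: [-2.0, -0.1, -0.1]
finger_gap: -0.001
gripper_force: 0.7
```

Call:
move_arm(commands="-15 0 0 0 0 0 -1; -32 0 0 0 0 0 -1; -50 0 0 0 0 0 -1; -68 -0.5 0 0 0 0 -1; -84 -1 0 0 0 0 -1")

```text
t: 58.52
tcp_pos: [0.6028, 0.0774, 0.0452]
tool_rot: [-0.001, 1.0, 0.0, 0.0]
force: [-0.9, 1.8, 0.8]
finger_gap: -0.002
gripper_force: 0.7
```

Call:
move_arm(commands="-8 0 0 0 0 0 -1; -14 0 0 0 0 0 -1; -20 0 0 0 0 0 -1; -25 0 0 0 0 0 -1; -28 0 0 0 0 0 -1")

```text
t: 59.15
tcp_pos: [0.6297, 0.077, 0.0453]
tool_rot: [-0.001, 1.0, -0.0, -0.0]
force: [0.3, -0.6, 1.2]
finger_gap: 0.001
gripper_force: 0.5
```

Call:
move_arm(commands="-1.5 0 0 0 0 0 -1; -3 0 0 0 0 0 -1; -4.5 0 0 0 0 0 -1; -6 0 0 0 0 0 -1; -6 0 0 0 0 0 -1")

```text
t: 59.78
tcp_pos: [0.63, 0.0771, 0.0451]
tool_rot: [-0.002, 1.0, -0.0, -0.006]
force: [-10.8, -2.0, 8.6]
finger_gap: 0.001
gripper_force: 5.4
```

Call:
move_arm(commands="-1.5 0 0 0 0 0 -1; -3 0 0 0 0 0 -1; -4.5 0 0 0 0 0 -1; -5 0 0 0 0 0 -1; -5 0 0 0 0 0 -1")

```text
t: 60.4
tcp_pos: [0.63, 0.0771, 0.0451]
tool_rot: [-0.002, 1.0, -0.0, -0.012]
force: [-20.0, -3.5, 15.3]
finger_gap: 0.0
gripper_force: 9.9
```

The drawer is home, with a hard stop at 20 N. I'll back off and inspect the lids.

Call:
move_arm(commands="10 0 0 0 0 0 -1; 22 0 0 0 0 0 -1; 34 0 0 0 0 0 -1; 46 0 0 0 0 0 -1; 56 0 0 0 0 0 -1")

```text
t: 61.02
tcp_pos: [0.5839, 0.077, 0.0453]
tool_rot: [-0.001, 1.0, 0.0, 0.0]
force: [0.1, 0.2, -0.4]
finger_gap: -0.002
gripper_force: 0.0
```

Call:
move_arm(commands="0 0 -30 0 0 0 -1; 0 0 -60 0 0 0 -1; 0 0 -90 0 0 0 -1; 0 0 -120 0 0 0 -1; 0 0 -155 0 0 0 -1")

```text
t: 61.65
tcp_pos: [0.5839, 0.077, 0.2009]
tool_rot: [-0.001, 1.0, 0.0, -0.0]
force: [0.1, -0.2, 0.2]
finger_gap: 0.001
gripper_force: 0.0
```

Call:
move_arm(commands="20 35 0 0 0 0 -1; 40 70 0 0 0 0 -1; 60 105 0 0 0 0 -1; 80 140 0 0 0 0 -1; 100 175 0 0 0 0 -1")

```text
t: 62.28
tcp_pos: [0.4832, 0.2527, 0.2003]
tool_rot: [-0.001, 1.0, 0.0, 0.0]
force: [-0.1, 0.4, 0.0]
finger_gap: -0.001
gripper_force: 0.0
```

```bash
echo '[485,252,200,90.2]'>cmd.txt
python3 - <<'E'
from h import *
s=telemetry.sense(); print(s['t'],s['tcp_pos'],s['finger_gap'])
t=snapshot('side'); u=snapshot('top'); u['dz']=.016;[print('top',b) for b in boxes(u) if b[0][1]<-.15]
a=cv2.resize(t['image'][100:160,240:310],(467,400),interpolation=cv2.INTER_CUBIC); 
b=cv2.resize(u['image'][90:190,190:270],(320,400),interpolation=cv2.INTER_CUBIC); cv2.imwrite('pics/s12.png',cv2.hconcat([a,b])[:,:,::-1])
E
```

```text
62.275 [0.48315133 0.25266319 0.2003132 ] -0.0013444596389971754
top ([0.4715, -0.2333], np.float64(-5.0), 63, 92, [331.0, 213.0])
top ([0.4616, -0.3284], np.float64(-4.5), 58, 92, [358.0, 216.0])
top ([0.4412, -0.4343], np.float64(-3.3), 60, 92, [387.0, 222.0])
```

View pics/s12.png

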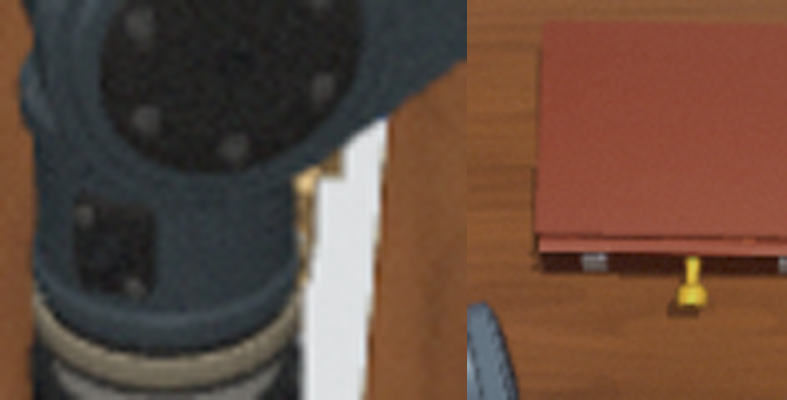

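The right half shows the drawer shut, with the knob at px (692,290). The arm blocks the left half. The numbers show that the far box has been knocked about 17 mm, from (454,-423) to (441,-434), and it is still on the board. I'll clear the view and measure whether its lid moved with it.

```bash
python3 plan.py 360,390,200,82 200,560,220,76
```

```text
360,390,200,82 -> 124.5 138.5 0.0 | turn 8.0 | dist 186
200,560,220,76 -> 181.5 146.5 -20.0 | turn 6.0 | dist 234
[200.08 559.84 220.    76.2 ]
```

Call:
move_arm(commands="25 28 0 0 0 1.6 -1; 50 56 0 0 0 3.2 -1; 75 84 0 0 0 4.8 -1; 100 112 0 0 0 6.4 -1; 124.5 138.5 0 0 0 8 -1")

```text
t: 63.0
tcp_pos: [0.359, 0.3902, 0.2003]
tool_rot: [0.069, 0.998, 0.0, 0.0]
force: [0.2, -0.1, -0.0]
finger_gap: 0.004
gripper_force: 0.0
```

Call:
move_arm(commands="36 29 -4 0 0 1 -1; 73 59 -8 0 0 2 -1; 109 88 -12 0 0 4 -1; 145 117 -16 0 0 5 -1; 181.5 146.5 -20 0 0 6 -1")

```text
t: 63.62
tcp_pos: [0.1992, 0.5604, 0.2204]
tool_rot: [0.121, 0.993, 0.0, 0.0]
force: [1.0, 0.2, -0.1]
finger_gap: -0.002
gripper_force: 0.0
```

```bash
cat > flush.py <<'E'
from h import *
def run(s,xh,yh,yaw,f=1):
    """along lines on the +y side face, at several heights, find both ends by the strongest grey step"""
    a=np.radians(yaw); u=np.array([np.cos(a),np.sin(a),0]); v=np.array([-u[1],u[0],0]); g=cv2.GaussianBlur(s['image'],(0,0),.6).astype(np.float32)
    d=np.arange(-.065,.0651,.0005)
    def line(P):
        q=proj(s,P).astype(np.float32); return cv2.remap(g,q[None,:,0],q[None,:,1],cv2.INTER_LINEAR)[0]
    for nm,z,off in(('lidtop',.066,-.010),('lid',.062,.028),('wall',.050,.028),('wall',.042,.028),('wall',.034,.028)):
        L=line([np.array([xh,yh,z])+u*t+v*off for t in d])
        gr=np.abs(np.gradient(L,axis=0)).sum(1); lo=(d<-.03); hi=(d>.03)
        def pk(m):
            i=np.where(m)[0]; w=gr[i]; k=i[w.argmax()]; j=np.arange(max(0,k-8),min(len(d),k+9)); return (d[j]*gr[j]).sum()/gr[j].sum()*1000, w.max()
        A,B=pk(lo),pk(hi); print(nm,z,'ends %.1f(%.0f) %.1f(%.0f) mid %.1f len %.1f'%(A[0],A[1],B[0],B[1],(A[0]+B[0])/2,B[0]-A[0]))
if __name__=='__main__':
    s=telemetry.sense(); print(s['t'],s['tcp_pos'])
    t=snapshot('side'); u=snapshot('top'); u['dz']=t['dz']=.016
    B=[b for b in boxes(u) if b[0][1]<-.15]
    for b in B: print(b)
    for b in [b for b in boxes(t) if b[0][1]<-.15 and b[0][0]<.6]: print('side',b)
    for b in B: print(b[0]); run(t,*b[0],b[1])
    # handles from the top
    f=6; im=cv2.resize(u['image'],None,fx=f,fy=f,interpolation=cv2.INTER_CUBIC); hsv=cv2.cvtColor(im,cv2.COLOR_RGB2HSV)
    for b in B:
        c=(proj(u,[*b[0],.086])[0]*f).astype(int); r=70; k=cv2.inRange(hsv[c[1]-r:c[1]+r,c[0]-45:c[0]+45],(0,0,0),(180,90,125))
        cs=max(cv2.findContours(k,cv2.RETR_EXTERNAL,cv2.CHAIN_APPROX_NONE)[0],key=cv2.contourArea).reshape(-1,2)+[c[0]-45,c[1]-r]
        q=cv2.minAreaRect((ray(u,(cs+.5)/f-.5,.086)[:,:2]*1000).astype(np.float32)); print('handle',np.round(q[0],1),np.round(q[1],1),round(q[2],1))
E
python3 flush.py
```

```text
63.625 [0.19917185 0.56038835 0.22040787]
([0.4716, -0.2334], np.float64(-4.9), 63, 92, [331.0, 214.0])
([0.461, -0.3284], np.float64(-4.4), 58, 91, [358.0, 216.0])
([0.4412, -0.4343], np.float64(-3.3), 60, 92, [387.0, 222.0])
side ([0.472, -0.2326], np.float64(-5.2), 61, 90, [272.0, 140.0])
side ([0.4614, -0.3252], np.float64(-3.9), 60, 90, [275.0, 125.0])
[0.4716, -0.2334]
lidtop 0.066 ends -49.8(22) 63.5(11) mid 6.8 len 113.3
lid 0.062 ends -48.0(22) 44.7(23) mid -1.7 len 92.8
wall 0.05 ends -48.1(25) 45.1(30) mid -1.5 len 93.2
wall 0.042 ends -46.6(26) 44.6(30) mid -1.0 len 91.2
wall 0.034 ends -46.6(27) 45.2(30) mid -0.7 len 91.8
[0.461, -0.3284]
lidtop 0.066 ends -44.4(26) 45.5(8) mid 0.5 len 89.9
lid 0.062 ends -45.4(24) 45.2(23) mid -0.1 len 90.6
wall 0.05 ends -45.0(25) 45.6(29) mid 0.3 len 90.6
wall 0.042 ends -46.3(24) 45.6(23) mid -0.3 len 91.8
wall 0.034 ends -46.2(20) 31.3(23) mid -7.5 len 77.5
[0.4412, -0.4343]
lidtop 0.066 ends -46.2(19) 45.1(19) mid -0.6 len 91.3
lid 0.062 ends -44.9(13) 47.0(12) mid 1.0 len 91.8
wall 0.05 ends -63.2(4) 44.5(8) mid -9.3 len 107.8
wall 0.042 ends -46.0(13) 44.9(22) mid -0.6 len 90.8
wall 0.034 ends -45.9(22) 42.6(30) mid -1.6 len 88.5
handle [ 470.8 -231.8] [14.9 43.2] 83.5
handle [ 460.7 -326.5] [17.2 44.3] 85.7
handle [ 441.1 -429. ] [18.3 44.4] 85.8
```

The near and middle lids are flush. On the far box, the handle and outline widths suggest the knock left its lid about 3 mm off across the width. I'll square it by gently squeezing box and lid together across the 56 mm sides.

```bash
python3 plan.py 340,420,200,82 430,250,180,86 440,60,180,86.7 445,-120,180,86.7 441.5,-300,180,86.7 441.5,-432.5,140,86.7 _,_,40,_
```

```text
340,420,200,82 -> -169.0 -102.5 20.0 | turn -6.0 | dist 199
430,250,180,86 -> -112.5 -156.0 20.0 | turn -4.0 | dist 193
440,60,180,86.7 -> -22.5 -189.0 0.0 | turn -0.5 | dist 190
445,-120,180,86.7 -> -15.5 -179.5 0.0 | turn 0.0 | dist 180
441.5,-300,180,86.7 -> -7.0 -180.0 0.0 | turn 0.0 | dist 180
441.5,-432.5,140,86.7 -> -7.5 -132.0 40.0 | turn 0.0 | dist 138
_,_,40,_ -> 0.0 0.0 100.0 | turn 0.0 | dist 100
[ 441.62 -432.32   40.     86.7 ]
```

Call:
move_arm(commands="-33 -20 4 0 0 -1 0.65; -67 -41 8 0 0 -2 0.65; -101 -61 12 0 0 -4 0.65; -135 -82 16 0 0 -5 0.65; -169 -102.5 20 0 0 -6 0.65", grip_force=25)

```text
t: 64.35
tcp_pos: [0.3406, 0.4176, 0.2001]
tool_rot: [0.068, 0.998, -0.0, 0.0]
force: [0.2, 0.6, -0.3]
finger_gap: 0.825
gripper_force: 0.0
```

Call:
move_arm(commands="-22 -31 4 0 0 -0.8 0.65; -45 -62 8 0 0 -1.6 0.65; -67 -93 12 0 0 -2.4 0.65; -90 -124 16 0 0 -3.2 0.65; -112.5 -156 20 0 0 -4 0.65")

```text
t: 64.97
tcp_pos: [0.4301, 0.2474, 0.1802]
tool_rot: [0.034, 0.999, -0.0, 0.0]
force: [1.3, -0.1, 0.6]
finger_gap: 0.823
gripper_force: 0.0
```

Call:
move_arm(commands="-4 -38 0 0 0 0 0.65; -9 -76 0 0 0 0 0.65; -13 -114 0 0 0 0 0.65; -18 -152 0 0 0 0 0.65; -22.5 -189 0 0 0 -0.5 0.65")

```text
t: 65.6
tcp_pos: [0.4389, 0.0573, 0.1804]
tool_rot: [0.029, 1.0, -0.0, 0.0]
force: [-0.1, -0.5, -0.0]
finger_gap: 0.825
gripper_force: 0.0
```

Call:
move_arm(commands="-3 -36 0 0 0 0 0.65; -6 -72 0 0 0 0 0.65; -9 -108 0 0 0 0 0.65; -12 -144 0 0 0 0 0.65; -15.5 -179.5 0 0 0 0 0.65")

```text
t: 66.22
tcp_pos: [0.4432, -0.1227, 0.1803]
tool_rot: [0.03, 1.0, -0.0, 0.0]
force: [0.3, 0.1, -0.4]
finger_gap: 0.823
gripper_force: 0.0
```

Call:
move_arm(commands="-1 -36 0 0 0 0 0.65; -3 -72 0 0 0 0 0.65; -4 -108 0 0 0 0 0.65; -6 -144 0 0 0 0 0.65; -7 -180 0 0 0 0 0.65")

```text
t: 66.85
tcp_pos: [0.4393, -0.3026, 0.1803]
tool_rot: [0.03, 1.0, -0.0, -0.0]
force: [0.4, 0.2, -0.2]
finger_gap: 0.826
gripper_force: 0.0
```

Call:
move_arm(commands="-2 -30 10 0 0 0 0.65; -4 -60 20 0 0 0 0.65; -6 -95 30 0 0 0 0.65; -7.5 -132 40 0 0 0 0.65; -7.5 -132 40 0 0 0 0.65")

```text
t: 67.47
tcp_pos: [0.4386, -0.4361, 0.1393]
tool_rot: [0.031, 1.0, -0.001, -0.0]
force: [-0.1, 0.0, -1.1]
finger_gap: 0.824
gripper_force: 0.0
```

Run:
```python
from h import *
s=telemetry.sense(); print(s['t'],s['tcp_pos'],s['finger_gap'])
```

```text
67.475 [ 0.4386065  -0.43614276  0.13933871] 0.8238297962803796
```

Call:
move_arm(commands="0 0 10 0 0 0 0.65; 0 0 40 0 0 0 0.65; 0 0 70 0 0 0 0.65; 0 0 90 0 0 0 0.65; 0 0 100 0 0 0 0.65")

```text
t: 68.1
tcp_pos: [0.4396, -0.4306, 0.039]
tool_rot: [0.029, 1.0, 0.001, -0.001]
force: [0.0, -0.4, -0.8]
finger_gap: 0.83
gripper_force: 0.0
```

Call:
move_arm(commands="0 0 0 0 0 0 0.5; 0 0 0 0 0 0 0.4; 0 0 0 0 0 0 0.3; 0 0 0 0 0 0 0.2; 0 0 0 0 0 0 0.2")

```text
t: 68.72
tcp_pos: [0.4405, -0.4323, 0.0414]
tool_rot: [0.029, 1.0, 0.0, 0.0]
force: [0.1, 3.2, 6.5]
finger_gap: 0.648
gripper_force: 26.5
```

Call:
move_arm(commands="0 0 0 0 0 0 0.2; 0 0 0 0 0 0 0.2; 0 0 0 0 0 0 0.65; 0 0 0 0 0 0 0.65; 0 0 0 0 0 0 0.65")

```text
t: 69.35
tcp_pos: [0.4403, -0.4329, 0.0402]
tool_rot: [0.029, 1.0, -0.0, 0.0]
force: [0.3, 0.3, 0.3]
finger_gap: 0.825
gripper_force: 0.0
```

Call:
move_arm(commands="0 0 -15 0 0 0 0.65; 0 0 -45 0 0 0 0.65; 0 0 -80 0 0 0 0.65; 0 0 -110 0 0 0 0.65; 0 0 -140 0 0 0 0.65")

```text
t: 69.97
tcp_pos: [0.4404, -0.4328, 0.1825]
tool_rot: [0.029, 1.0, -0.001, 0.0]
force: [0.2, -0.3, 0.3]
finger_gap: 0.829
gripper_force: 0.0
```

```bash
echo '[441.6,-432.3,180,86.7]'>cmd.txt; python3 plan.py 441.5,-300,180,86.7 445,-120,180,86.7 440,60,180,86.7 430,250,180,86 340,420,200,82 200,560,220,76
```

```text
441.5,-300,180,86.7 -> 7.5 132.0 0.0 | turn 0.0 | dist 132
445,-120,180,86.7 -> 7.0 180.0 0.0 | turn 0.0 | dist 180
440,60,180,86.7 -> 15.5 179.5 0.0 | turn 0.0 | dist 180
430,250,180,86 -> 21.0 189.0 0.0 | turn 0.5 | dist 190
340,420,200,82 -> 101.0 163.5 -20.0 | turn 4.0 | dist 193
200,560,220,76 -> 157.5 120.0 -20.0 | turn 6.0 | dist 199
[200.16 560.11 220.    76.2 ]
```

Gap 0.648 is the box width, so the sides are now flush. I'll retreat and measure again.

Call:
move_arm(commands="1 26 0 0 0 0 0.65; 3 52 0 0 0 0 0.65; 4 78 0 0 0 0 0.65; 6 104 0 0 0 0 0.65; 7.5 132 0 0 0 0 0.65")

```text
t: 70.6
tcp_pos: [0.4406, -0.2999, 0.1814]
tool_rot: [0.029, 1.0, -0.001, 0.001]
force: [-0.7, 0.2, 0.1]
finger_gap: 0.825
gripper_force: 0.0
```

Call:
move_arm(commands="1 36 0 0 0 0 0.65; 3 72 0 0 0 0 0.65; 4 108 0 0 0 0 0.65; 6 144 0 0 0 0 0.65; 7 180 0 0 0 0 0.65")

```text
t: 71.22
tcp_pos: [0.4442, -0.1193, 0.1813]
tool_rot: [0.029, 1.0, -0.0, 0.001]
force: [-0.3, -0.7, 0.3]
finger_gap: 0.825
gripper_force: 0.0
```

Call:
move_arm(commands="3 36 0 0 0 0 0.65; 6 72 0 0 0 0 0.65; 9 108 0 0 0 0 0.65; 12 144 0 0 0 0 0.65; 15.5 179.5 0 0 0 0 0.65")

```text
t: 71.85
tcp_pos: [0.4393, 0.0609, 0.1813]
tool_rot: [0.029, 1.0, -0.0, 0.001]
force: [-0.3, -0.1, 0.3]
finger_gap: 0.826
gripper_force: 0.0
```

Call:
move_arm(commands="4 38 0 0 0 0 0.65; 8 76 0 0 0 0 0.65; 13 114 0 0 0 0 0.65; 17 152 0 0 0 0 0.65; 21 189 0 0 0 0.5 0.65")

```text
t: 72.47
tcp_pos: [0.4291, 0.2511, 0.1814]
tool_rot: [0.033, 0.999, 0.0, 0.001]
force: [0.8, -0.4, 0.9]
finger_gap: 0.827
gripper_force: 0.0
```

Call:
move_arm(commands="20 33 -4 0 0 0.8 0.65; 40 66 -8 0 0 1.6 0.65; 60 98 -12 0 0 2.4 0.65; 80 131 -16 0 0 3.2 0.65; 101 163.5 -20 0 0 4 0.65")

```text
t: 73.1
tcp_pos: [0.3387, 0.4208, 0.2016]
tool_rot: [0.068, 0.998, 0.001, 0.001]
force: [-0.4, -0.7, 0.1]
finger_gap: 0.827
gripper_force: 0.0
```

Call:
move_arm(commands="31 24 -4 0 0 1 0.65; 63 48 -8 0 0 2 0.65; 94 72 -12 0 0 4 0.65; 126 96 -16 0 0 5 0.65; 157.5 120 -20 0 0 6 0.65")

```text
t: 73.72
tcp_pos: [0.1985, 0.5609, 0.2216]
tool_rot: [0.121, 0.993, 0.001, 0.0]
force: [0.4, 0.1, 0.9]
finger_gap: 0.827
gripper_force: 0.0
```

```bash
python3 flush.py
python3 - <<'E'
from h import *
s=snapshot('top'); hsv=cv2.cvtColor(s['image'],cv2.COLOR_RGB2HSV)
m=cv2.inRange(hsv,(18,140,80),(35,255,255)); m[:145]=0;m[175:]=0;m[:,:225]=0;m[:,270:]=0
P=ray(s,np.argwhere(m)[:,::-1],.058)[:,:2]; print('knob',cv2.minAreaRect((P*1000).astype(np.float32)))
E
```

```text
73.725 [0.19850415 0.56088308 0.22159873]
([0.472, -0.2348], np.float64(-1.8), 63, 92, [332.0, 213.0])
([0.4616, -0.3279], np.float64(-4.4), 57, 92, [358.0, 216.0])
([0.4412, -0.4345], np.float64(-3.6), 60, 92, [387.0, 222.0])
side ([0.4719, -0.2338], np.float64(-5.5), 62, 90, [271.0, 140.0])
[0.472, -0.2348]
lidtop 0.066 ends -50.0(21) 63.5(26) mid 6.7 len 113.5
lid 0.062 ends -46.5(20) 46.3(24) mid -0.1 len 92.9
wall 0.05 ends -46.7(24) 45.5(30) mid -0.6 len 92.2
wall 0.042 ends -47.7(24) 46.2(30) mid -0.8 len 93.9
wall 0.034 ends -44.3(27) 45.7(30) mid 0.7 len 90.0
[0.4616, -0.3279]
lidtop 0.066 ends -44.4(26) 63.5(10) mid 9.6 len 107.9
lid 0.062 ends -47.3(23) 45.4(23) mid -1.0 len 92.8
wall 0.05 ends -44.1(22) 44.6(29) mid 0.2 len 88.7
wall 0.042 ends -47.8(21) 44.7(22) mid -1.5 len 92.5
wall 0.034 ends -46.7(19) 31.7(24) mid -7.5 len 78.4
[0.4412, -0.4345]
lidtop 0.066 ends -46.6(20) 44.8(19) mid -0.9 len 91.3
lid 0.062 ends -44.4(15) 46.2(11) mid 0.9 len 90.6
wall 0.05 ends -45.1(4) 44.2(8) mid -0.4 len 89.3
wall 0.042 ends -44.8(14) 44.5(20) mid -0.2 len 89.3
wall 0.034 ends -46.2(22) 42.6(30) mid -1.8 len 88.8
handle [ 471.1 -232. ] [14.7 43.7] 83.7
handle [ 460.7 -326.4] [17.1 44.3] 86.3
handle [ 441.1 -430.1] [18.4 44.4] 84.2
knob ((666.1876220703125, 77.32929992675781), (45.13618850708008, 25.46097183227539), 0.3908572793006897)
```

```bash
python3 -c "
from station import ticket
print(ticket.sign_off())"
```

```text
the job is handed in; nothing more can be done
None
```

The job is handed in: all three boxes are on the board with lids flush to within about 1–2 mm by camera measurement, and the drawer is fully shut with no spare lid left over; the far box was knocked about 17 mm near the end, so I re-squared its lid where it now stands, still on the board.

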